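Stage the tubes and open the tablet jar

TASK

Get the dosing block ready: move the two blue-collared tubes from the grey rack into the block's two empty bores, one in each, fully down. Then twist the tablet jar's tight cap counter-clockwise, with the jar staying braced in its nest, until it comes free, and lift it off. Finish still holding the cap level in the gripper, straight above the open jar with about 2 cm between the cap's underside and the mouth; leave the red-collared tube and everything else where it is.

Things in the scene. Friction and masses are not known exactly. Their poses are not given: they have to be found in the camera images.
- station: Fixed blue dosing block, 100 (x) x 270 (y) x 45 (z) mm, origin at the centre of its underside. Top has, along its own y axis, a square nest for the jar at y = -75 mm and two round bores at y = +35 and +100 mm; all are 35 mm deep.
- nest (a point): Centre of the nest's mouth, at the block's top face. Nest 62 x 62 mm, 35 mm deep, sides along the block's x and y; it stops the jar from turning (about 2 degrees of play) but does not hold it down.
- bore_a (a point): Centre of the mouth of the bore nearer the jar, at the block's top face; bore 19 mm in diameter, 35 mm deep, vertical. Empty at the start.
- bore_b (a point): Centre of the mouth of the other bore, 65 mm farther from the jar; same size. Empty at the start.
- jar: Loose square amber jar of tablets with a white label, body 60 x 60 x 70 mm, about 0.35 kg, standing in the nest; origin at the centre of its underside, z up. Above the body is a round neck, 39 mm across, with three lugs (short threads); a springy rubber seal on its rim pushes the cap up with about 10 N.
- mouth (a point): Centre of the jar's mouth, on the jar's axis at the top of the uncovered seal, 104 mm above the jar's underside.
- cap: White screw cap with grey ribs, 58 mm across, 26 mm tall, about 50 g; origin at the centre of its open underside, z up. Closed: underside 78 mm above the jar's underside (8 mm above its shoulders), 26 mm below point mouth. Pulled up before it is clear, it takes the jar with it.
- cap_top (a point): Centre of the cap's flat top. Turned counter-clockwise seen from above (tight, 0.2 to 0.5 N m) the cap keeps its height until its three lugs come clear after 41 degrees (plus the jar's play); the seal then pushes it up 3 mm and it lifts straight off. Beyond about 85 degrees the next lugs stop it. Clockwise it is stopped at once.
- rack: Fixed grey transport rack, 60 (x) x 190 (y) x 40 (z) mm, origin at the centre of its underside; three vertical bores, 19 mm in diameter and 35 mm deep, at y = -65, 0, +65 mm on its own y axis hold the three tubes.
- tube_blue1: Clear open test tube with a blue collar and paper label, 16 mm in diameter (collar 17 mm), 100 mm long, round foot, 25 g, standing in a rack bore with 65 mm showing; origin at the bottom of its foot, z up along the tube.
- tube_blue2: The other blue-collared tube, identical.
- tube_red: Bystander: same tube with a red collar; stays in its rack bore. Which bore holds which tube varies.
- spray_bottle: Bystander: closed white bottle, 60 mm diameter, 150 mm tall, blue cap; origin at the centre of its underside.
- steel_bowl: Bystander: small steel bowl, 110 mm wide, 40 mm high; origin at the centre of its underside.
- tape_roll: Bystander: green tape roll lying flat, 64 mm across, 19 mm high; origin at the centre of its underside.
- spatula: Bystander: spatula lying flat, 170 mm long; origin near its middle.
- timer: Bystander: white bench timer, 50 x 70 x 25 mm; origin at the centre of its underside.
- marker: Bystander: black marker pen lying down, 130 mm long, 12 mm thick; origin near its middle.

How it is judged:
By the outcome, as a careful person would: the job done as asked, in the order asked, and still so for the second after the job is handed in, while the arm keeps its last pose, push and grip.
It also fails if it takes over 67 s, if anything falls off the work surface, if the arm or the gripper's body presses on something with over 40 N, if the wrist force passes 120 N, or if a joint passes its speed limit or range.

ROBOT

A 6-joint arm with a two-finger parallel gripper is mounted at the origin on the work surface. World frame = base frame: x ahead of the robot, y to its left, z up, the work surface at z = 0. Lengths are in m, angles in rad, forces in N, time in s.
With the tool pointing down it reaches from about 0.325 to 0.875 m from the base axis. Payload 4.4 kg.
Tool frame: the origin (TCP) lies on the centre line of the jaws, within the pads' length; the fingertips stand 17 mm ahead of it and the grasp point (between the pads) lies 2 mm behind it; z points along the fingers, y is the direction in which the jaws open and shut (so a half turn about z gives the same grasp; the last joint's range is limited). The gripper opens to 85 mm and grips with 20 to 120 N. Pads are 22 mm wide; open, the fingers measure 114 mm over their backs; the gripper's body (76 mm by 85 mm) begins 54 mm behind the grasp point. The pads swing forward as they close: fully open they stand 13 mm farther back than shut.
Start: joints at [-1.407, 0.207, 1.542, -0, 1.393, -0.15], TCP at [0.178, -0.547, 0.248] pointing down, gripper open.
Joint ranges: [-2.73, 2.73], [-0.86, 2.22], [0.23, 2.46], [-1.11, 4.25], [0.08, 2.63], [-2.82, 2.82]. Speed limits (rad/s): [2.79, 2.79, 3.14, 3.14, 3.14, 3.14].

INTERFACE

Orientations are given as a unit quaternion [x, y, z, w].
In Python, from plant import env, imaging, finder gives the robot as it stands.
- The arm moves only by the tool carry_out, never from a script. Its argument "increments" is a list of rows, each an object of numbers: "claw": the opening, from -1 (shut) to 1 (fully open), so that 0 is half open; "dx", "dy", "dz": the shift along the tool's x, y, z in mm; "roll": the turn about the tool's z in degrees. A call has 1 to 12 rows; each row shifts and turns the pose as measured when the row begins, along the tool's axes as they then stand; what a row does not reach is not made up. A row lasts 1/10 s, in which the tool goes at most 50 mm and 8.59 degrees, less where a joint would pass 70% of its speed; a pose out of reach is approached as far as the arm can. A call with a gripper value outside its range is refused whole. The fingers move at their own pace and stop on an object; the grip force is fixed at half the most. Time passes only in rows, so rows that do not move let the fingers close. It gives the time, the measured TCP pose, the force and the opening at its end, in the units of the state.
- env.get_state(): the state, without advancing time (a new reading comes with each control period).
- imaging.read_camera(name): name is "scene" or "top" or "wrist"; returns a dict with "img" (480x640x3 uint8, red, green, blue), "fx", "fy", "cx", "cy" (pixels), "k1" (the pictures are not rectified: a ray, as slopes to the right and down, at radius r is drawn at 1 + k1 r^2 times it, then the intrinsics apply), "rvec" (rotation vector, rad) and "tvec" (3), from world to camera coordinates, as OpenCV has them. Camera axes: x right, y down, z forward; pixel columns grow to the right and rows downward; lengths in m; the calibration is good to about 2 mm. A picture is of the moment at which its call begins. There is no depth.
- env.job_done(): hands the job in, once; it reports no verdict.
Trained networks look in a picture, given as the dict that the camera call returned (one of the last four; its "shot" number tells which), for a name from the list of things; names that differ only in an ending like _2 or _b are one class to them, and where a whole thing is asked for, a point or a joint stands for the part that bears it (a point fixed in the world has none). Each returns a list of dicts, best first, with "conf" (0 to 1); they miss things now and then, are a little off and sometimes report something else, mostly with a low value. They report only what shows in the picture. A call takes as long as a camera call.
- finder.find_in(picture, target): "extent" ([left, top, right, bottom] in pixels, round what is visible of it).
- finder.pinpoint(picture, target): "position" ([column, row] in pixels: a listed point, or the origin of a listed thing).
The state is a dict: "time_s": time; "joints": joint angles; "qd": joint speeds; "joint_torque": joint torques, N m; "position": TCP position; "ee_rot": TCP orientation; "wrist_force": force on the tool from outside, world axes, zero at the start; "torque": the same for the moment, N m; "finger_gap": finger opening in m.
Only numpy, scipy, OpenCV 4.12 (cv2) and the standard library are available. Lean on these libraries where they do the work, as an engineer would, in place of code of your own. Each camera call takes 0.05 s, during which the arm holds its last target.

## Working session

There is one attempt and no reset: what is moved stays moved. The work goes in short steps, Python scripts to look and compute and a tool call to move; the robot and the scene stay as the last step left them, time stands still between calls to the robot, and variables do not carry over. Pictures are saved under pics/ and viewed, and the job is handed in when it is done.

Besides the shell and the picture viewer there is one more tool, called as name(argument=value, ...) on one line, values as JSON. carry_out: Moves the arm, as the interface text tells. Its arguments: {"type":"object","properties":{"increments":{"type":"array"}},"required":["increments"]}

```bash
mkdir -p pics; ls; cat > h.py <<'E'
import numpy as np, cv2
from plant import env, imaging, finder
def shot(name,fn=None):
    p=imaging.read_camera(name)
    if fn: cv2.imwrite('pics/'+fn,p['img'][:,:,::-1])
    return p
def ray(p,uv):
    x=(uv[0]-p['cx'])/p['fx'];y=(uv[1]-p['cy'])/p['fy'];k=p['k1']
    rd=np.hypot(x,y);r=rd
    for _ in range(30): r=rd/(1+k*r*r)
    s=r/rd if rd>0 else 1
    R,_=cv2.Rodrigues(np.array(p['rvec'],float));t=np.array(p['tvec'],float).ravel()
    d=R.T@np.array([x*s,y*s,1]);return -R.T@t,d
def onz(p,uv,z):
    o,d=ray(p,uv);return o+d*(z-o[2])/d[2]
def proj(p,X):
    R,_=cv2.Rodrigues(np.array(p['rvec'],float));t=np.array(p['tvec'],float).ravel()
    c=R@np.array(X)+t;a=c[:2]/c[2];a=a*(1+p['k1']*(a@a))
    return np.array([a[0]*p['fx']+p['cx'],a[1]*p['fy']+p['cy']])
def tri(l):
    A=np.zeros((3,3));b=np.zeros(3)
    for p,uv in l:
        o,d=ray(p,uv);d=d/np.linalg.norm(d);M=np.eye(3)-np.outer(d,d);A+=M;b+=M@o
    return np.linalg.solve(A,b)
E
python3 - <<'E'
from h import *
np.set_printoptions(precision=4,suppress=True)
s=env.get_state();print(s)
a=shot('top','top0.png');b=shot('scene','scene0.png');c=shot('wrist','wrist0.png')
for p,n in ((a,'top'),(b,'scene')):
    o,_=ray(p,(320,240));print(n,o,p['fx'],p['k1'],p['shot'])
    for t in ['station','nest','bore_a','bore_b','cap','cap_top','rack','tube_blue1','tube_red','jar']:
        r=finder.pinpoint(p,t);print(n,t,[(np.round(q['position'],1).tolist(),round(q['conf'],2)) for q in r[:4]])
E
```

```text
pics
{'time_s': 0.0, 'joints': array([-1.4065,  0.2074,  1.543 , -0.    ,  1.3935, -0.1505]), 'qd': array([-0.0013,  0.0012, -0.0014,  0.0001,  0.0022,  0.001 ]), 'joint_torque': array([ -0.0006, -38.3038, -29.1594,  -0.0002,   0.0105,  -0.    ]), 'position': array([ 0.1779, -0.546 ,  0.2471]), 'ee_rot': array([ 0.9876,  0.1568, -0.    , -0.0011]), 'wrist_force': array([-0.5501,  0.3431, -0.0817]), 'torque': array([-0.0227,  0.039 ,  0.0051]), 'finger_gap': 0.08526483219280102}
top [0.3165 0.0256 1.2658] 508.7690971158813 -0.14230156639299926 1
top station [([400.5, 217.8], 0.74), ([434.0, 208.1], 0.71)]
top nest [([427.4, 207.0], 0.93)]
top bore_a [([362.7, 226.1], 0.81), ([386.6, 224.6], 0.55)]
top bore_b [([362.7, 226.1], 0.81), ([386.6, 224.6], 0.55)]
top cap []
top cap_top []
top rack [([224.7, 241.6], 0.76), ([194.8, 169.8], 0.62)]
top tube_blue1 [([218.4, 241.6], 0.62), ([363.3, 227.5], 0.52), ([196.2, 240.7], 0.45)]
top tube_red [([251.9, 238.5], 0.41)]
top jar [([427.5, 218.7], 0.87), ([506.8, 237.5], 0.42)]
scene [1.0999 0.444  0.9261] 500.75865330815463 0.0012066603702550111 2
scene station [([245.4, 258.5], 0.89)]
scene nest [([217.5, 234.1], 0.72)]
scene bore_a [([280.6, 259.0], 0.89), ([258.1, 251.1], 0.73)]
scene bore_b [([280.6, 259.0], 0.89), ([258.1, 251.1], 0.73)]
scene cap [([212.6, 224.1], 0.64)]
scene cap_top [([210.7, 215.5], 0.82)]
scene rack [([415.8, 341.3], 0.95), ([241.9, 168.7], 0.24)]
scene tube_blue1 [([447.8, 354.3], 0.72), ([417.2, 344.0], 0.57)]
scene tube_red [([390.9, 324.9], 0.66)]
scene jar [([217.6, 242.4], 0.87)]
```

View pics/top0.png

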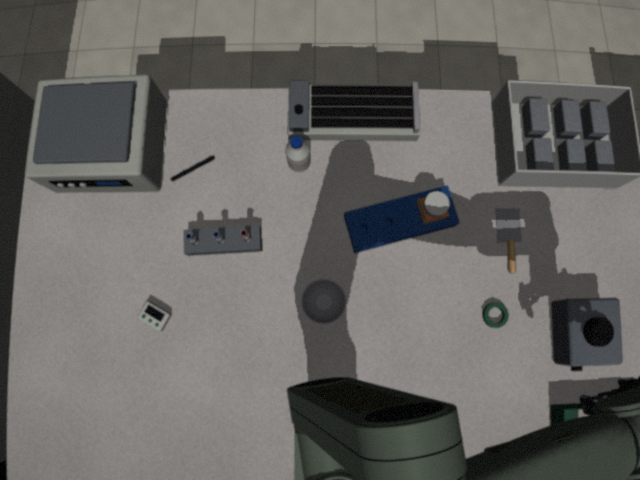

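View pics/scene0.png

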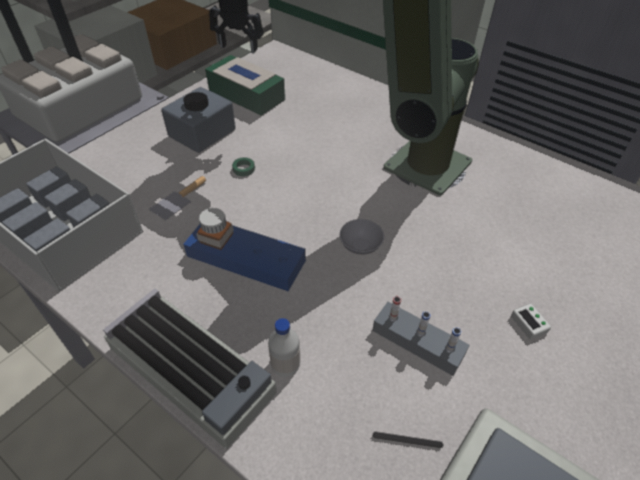

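View pics/wrist0.png

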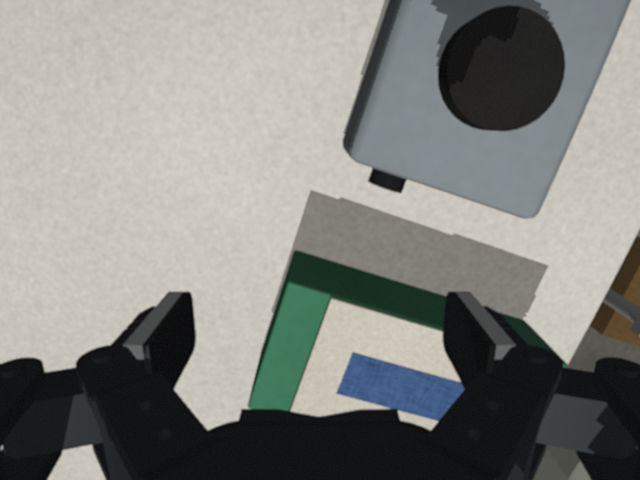

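The top view shows the block around (400,218), the jar with its white cap at (436,202), and the rack around (222,238). The tubes stand blue, blue, red at columns 194, 219, 247. The scene view agrees: red (396,300), blue (425,317), blue (455,332).

```bash
python3 - <<'E'
from h import *
np.set_printoptions(precision=4,suppress=True)
a=shot('top');b=shot('scene')
for nm,ta,tb in [('boreA',(386.6,224.6),(258.1,251.1)),('boreB',(362.7,226.1),(280.6,259.0)),('nest',(427.4,207),(217.5,234.1))]:
    print(nm,tri([(a,ta),(b,tb)]),onz(a,ta,.045),onz(b,tb,.045))
print('captop',onz(b,(210.7,215.5),.114+.0),onz(b,(212.6,224.1),.088),onz(a,(436,202),.114))
for uv in [(447.8,354.3),(417.2,344.),(390.9,324.9)]: print(onz(b,uv,.005))
for uv in [(218.4,241.6),(196.2,240.7),(251.9,238.5)]: print(onz(a,uv,.005))
cv2.imwrite('pics/z1.png',cv2.resize(a['img'][160:280,160:320,::-1],(800,600),interpolation=cv2.INTER_CUBIC))
cv2.imwrite('pics/z2.png',cv2.resize(a['img'][165:273,330:474,::-1],(800,600),interpolation=cv2.INTER_CUBIC))
E
```

```text
boreA [ 0.5696 -0.1342  0.0348] [ 0.565  -0.1293  0.045 ] [ 0.5774 -0.1317  0.045 ]
boreB [ 0.5624 -0.0725  0.0452] [ 0.5611 -0.0705  0.045 ] [ 0.5633 -0.0749  0.045 ]
nest [ 0.6066 -0.2296  0.0621] [ 0.6098 -0.2319  0.045 ] [ 0.5974 -0.2445  0.045 ]
captop [ 0.6053 -0.2443  0.114 ] [ 0.6065 -0.2425  0.088 ] [ 0.6054 -0.2383  0.114 ]
[0.521  0.3424 0.005 ]
[0.539  0.2798 0.005 ]
[0.5331 0.2107 0.005 ]
[0.5287 0.2912 0.005 ]
[0.531  0.3484 0.005 ]
[0.5368 0.2061 0.005 ]
```

```bash
python3 - <<'E'
from h import *
import cv2
b=imaging.read_camera('scene')
cv2.imwrite('pics/z3.png',cv2.resize(b['img'][280:385,360:500,::-1],(800,600),interpolation=cv2.INTER_CUBIC))
E
```

```text
(no output)
```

View pics/z1.png

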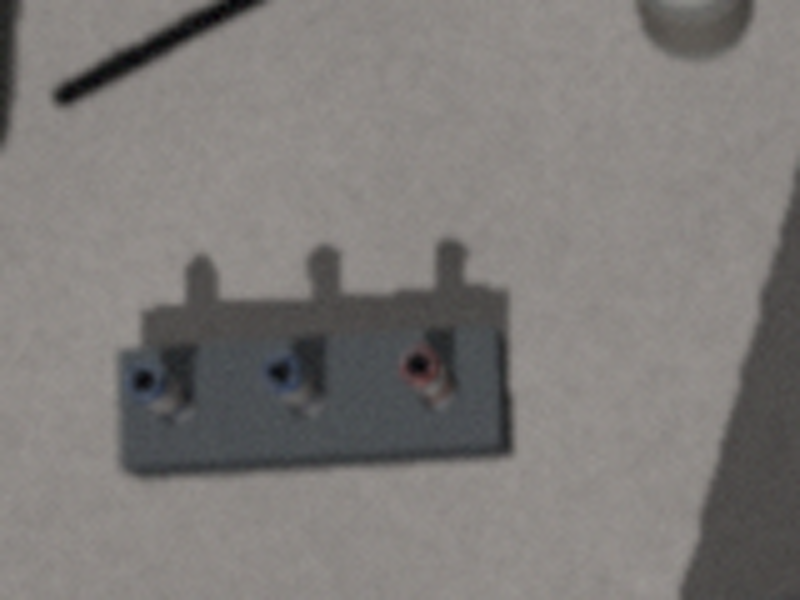

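View pics/z2.png

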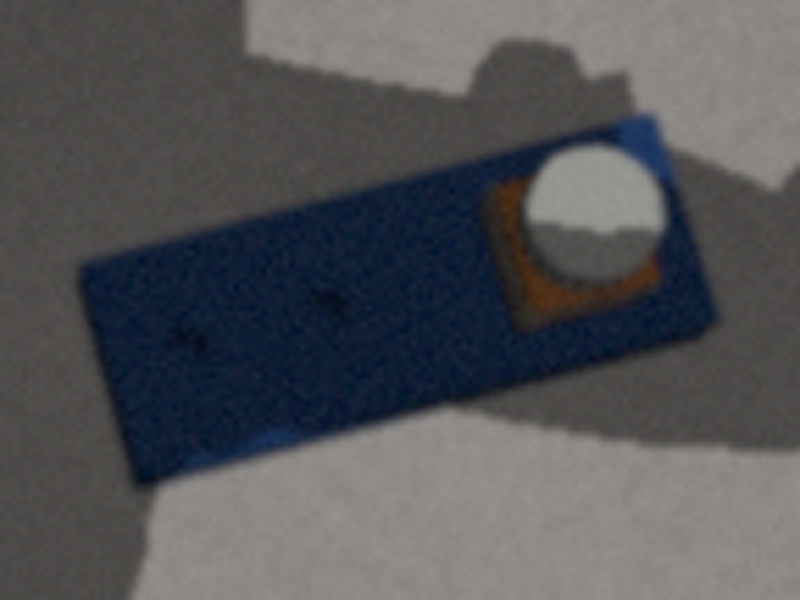

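View pics/z3.png

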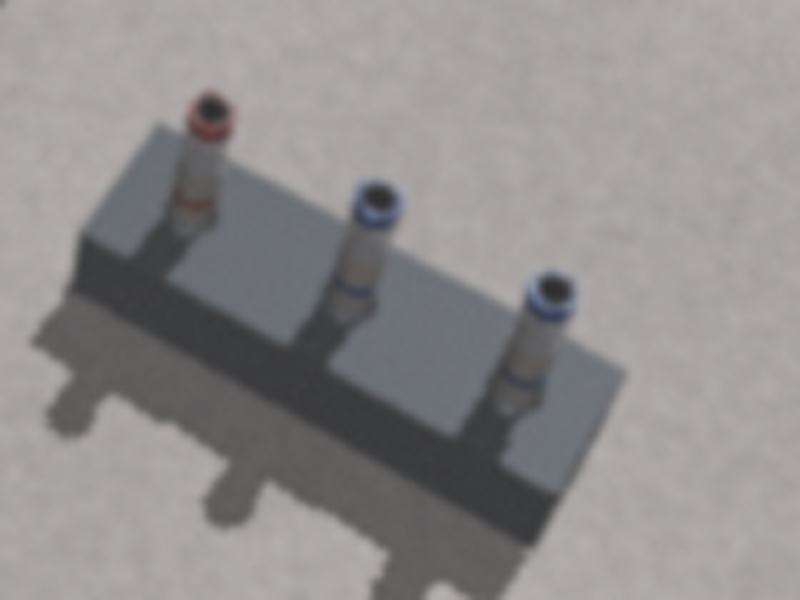

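```bash
python3 - <<'E'
from h import *
from scipy.optimize import least_squares
np.set_printoptions(precision=4,suppress=True)
a=shot('top');b=shot('scene')
ta=[(189,236.2),(216.8,234.4),(244.2,233)];tb=[(456.8,330.4),(426.3,314.5),(396.9,298.7)]
for u,v in zip(ta,tb): print(tri([(a,u),(b,v)]),onz(a,u,.105),onz(b,v,.105))
print([onz(a,u,.045) for u in [(344.4,213.2),(447.9,185.3),(458.9,222.6),(354.8,252.7),(364,225.8),(389.4,219.5)]],onz(a,(437.5,203.3),.114))
def f(x,off=0):
    c,s=np.cos(x[2]),np.sin(x[2]);P=lambda lx,ly,z:[x[0]+c*lx-s*ly,x[1]+s*lx+c*ly,z]
    r=[]
    for (lx,ly),u in zip([(.05,.135),(.05,-.135),(-.05,-.135),(-.05,.135),(0,.1),(0,.035)],[(344.4,213.2),(447.9,185.3),(458.9,222.6),(354.8,252.7),(364,225.8),(389.4,219.5)]):
        r+=list(proj(a,P(lx,ly,.045))-u)
    r+=list(proj(a,P(0,-.075,.114))-np.array((437.5,203.3)))
    for ly,u in ((.1,(280.6,259)),(.035,(258.1,251.1))): r+=list(proj(b,P(0,ly,.045))-u)
    return np.array(r)
q=least_squares(f,[.57,-.15,.2],loss='soft_l1');x=q.x;print(x,f(x).reshape(-1,2))
c,s=np.cos(x[2]),np.sin(x[2])
for ly in (.1,.035,-.075): print(ly,x[0]-s*ly,x[1]+c*ly)
s=env.get_state();print(s['time_s'],s['position'])
E
```

```text
[0.5251 0.3417 0.1018] [0.5246 0.3405 0.105 ] [0.5271 0.3424 0.105 ]
[0.5292 0.2763 0.1012] [0.529  0.2746 0.105 ] [0.5314 0.278  0.105 ]
[0.5327 0.211  0.1019] [0.5323 0.2101 0.105 ] [0.5347 0.2122 0.105 ]
[array([ 0.5933, -0.0259,  0.045 ]), array([ 0.666 , -0.2862,  0.045 ]), array([ 0.5707, -0.3096,  0.045 ]), array([ 0.4953, -0.0506,  0.045 ]), array([ 0.5619, -0.0737,  0.045 ]), array([ 0.5778, -0.1365,  0.045 ])] [ 0.6023 -0.2417  0.114 ]
[ 0.5844 -0.1689  0.2572] [[-0.1191 -2.0146]
 [ 0.1979 -0.4134]
 [ 1.032   0.1057]
 [ 0.1745 -2.6224]
 [-0.6118  1.1539]
 [-0.5664  0.9122]
 [-0.1424 -0.4986]
 [ 2.1531 -0.5625]
 [-0.4937 -1.1363]]
0.1 0.5589717182809834 -0.07215945144365307
0.035 0.5755060462027964 -0.13502133178598738
-0.075 0.6034872165320184 -0.24140297544224543
1.4 [ 0.178  -0.5467  0.2483]
```

carry_out(increments=[{"dx": 37,"dy": -31,"claw": 1},{"dx": 37,"dy": -31,"claw": 1},{"dx": 37,"dy": -31,"claw": 1},{"dx": 37,"dy": -31,"claw": 1},{"dx": 37,"dy": -31,"claw": 1},{"dx": 37,"dy": -31,"claw": 1},{"dx": 37,"dy": -31,"claw": 1},{"dx": 37,"dy": -31,"claw": 1},{"dx": 37,"dy": -31,"claw": 1},{"dx": 37,"dy": -31,"claw": 1},{"dx": 37,"dy": -31,"claw": 1}])

```text
schema error: expected keys claw, dx, dy, dz, roll
```

```bash
cat >> h.py <<'E'
from scipy.spatial.transform import Rotation as Ro
def head(s):
    R=Ro.from_quat(s['ee_rot']).as_matrix();return np.degrees(np.arctan2(R[1,0],R[0,0])),R
def plan(tgt,hd,n,rollrows=None):
    """n rows of dx,dy,dz,roll simulated in sequence"""
    s=env.get_state();h,R=head(s);p=np.array(s['position']);t=np.array(tgt)
    dr=-((hd-h+180)%360-180)   # roll deg total
    print('t',round(s['time_s'],2),'pos',np.round(p,4),'head',round(h,2),'tilt',np.round(R[:,2],4),'F',np.round(s['wrist_force'],1),'gap',round(s['finger_gap'],4),'tot d',np.round((t-p)*1e3,1),'roll',round(dr,2))
    for i in range(n):
        a=np.radians(h-dr*i/n);d=(t-p)/n*1e3
        print(i,'dx %.1f dy %.1f dz %.1f roll %.2f'%(d[0]*np.cos(a)+d[1]*np.sin(a),d[0]*np.sin(a)-d[1]*np.cos(a),-d[2],dr/n))
E
python3 -c "
from h import *
plan([.525,.300,.25],93.4,11)"
```

```text
t 1.4 pos [ 0.178  -0.5467  0.2483] head 18.03 tilt [-0.  0. -1.] F [-0.9 -0.4 -0.5] gap 0.0853 tot d [347.  846.7   1.7] roll -75.37
0 dx 53.8 dy -63.4 dz -0.2 roll -6.85
1 dx 61.0 dy -56.6 dz -0.2 roll -6.85
2 dx 67.3 dy -48.9 dz -0.2 roll -6.85
3 dx 72.7 dy -40.5 dz -0.2 roll -6.85
4 dx 77.0 dy -31.5 dz -0.2 roll -6.85
5 dx 80.2 dy -22.1 dz -0.2 roll -6.85
6 dx 82.3 dy -12.4 dz -0.2 roll -6.85
7 dx 83.2 dy -2.5 dz -0.2 roll -6.85
8 dx 82.9 dy 7.4 dz -0.2 roll -6.85
9 dx 81.4 dy 17.3 dz -0.2 roll -6.85
10 dx 78.7 dy 26.9 dz -0.2 roll -6.85
```

carry_out(increments=[{"dx": 37,"dy": -31,"dz": 0,"roll": 0,"claw": 1},{"dx": 37,"dy": -31,"dz": 0,"roll": 0,"claw": 1},{"dx": 37,"dy": -31,"dz": 0,"roll": 0,"claw": 1},{"dx": 37,"dy": -31,"dz": 0,"roll": 0,"claw": 1},{"dx": 37,"dy": -31,"dz": 0,"roll": 0,"claw": 1},{"dx": 37,"dy": -31,"dz": 0,"roll": 0,"claw": 1},{"dx": 37,"dy": -31,"dz": 0,"roll": 0,"claw": 1},{"dx": 37,"dy": -31,"dz": 0,"roll": 0,"claw": 1},{"dx": 37,"dy": -31,"dz": 0,"roll": 0,"claw": 1},{"dx": 37,"dy": -31,"dz": 0,"roll": 0,"claw": 1},{"dx": 37,"dy": -31,"dz": 0,"roll": 0,"claw": 1}])

```text
time_s: 2.5
position: [0.4682, -0.0886, 0.2491]
ee_rot: [0.989, 0.15, 0.003, 0.005]
wrist_force: [0.5, -0.2, 0.9]
finger_gap: 0.0855
```

```bash
python3 -c "
from h import *
plan([.525,.300,.25],93.4,11)"
```

```text
t 2.5 pos [ 0.4682 -0.0886  0.2491] head 17.22 tilt [ 0.0072 -0.0082 -0.9999] F [ 0.5 -0.2  0.9] gap 0.0855 tot d [ 56.8 388.6   0.9] roll -76.18
0 dx 15.4 dy -32.2 dz -0.1 roll -6.93
1 dx 19.2 dy -30.1 dz -0.1 roll -6.93
2 dx 22.7 dy -27.6 dz -0.1 roll -6.93
3 dx 25.8 dy -24.7 dz -0.1 roll -6.93
4 dx 28.6 dy -21.4 dz -0.1 roll -6.93
5 dx 31.0 dy -17.8 dz -0.1 roll -6.93
6 dx 32.9 dy -13.9 dz -0.1 roll -6.93
7 dx 34.3 dy -9.8 dz -0.1 roll -6.93
8 dx 35.3 dy -5.6 dz -0.1 roll -6.93
9 dx 35.7 dy -1.3 dz -0.1 roll -6.93
10 dx 35.6 dy 3.0 dz -0.1 roll -6.93
```

carry_out(increments=[{"dx": 15,"dy": -32,"dz": 0,"roll": -7,"claw": 1},{"dx": 19,"dy": -30,"dz": 0,"roll": -7,"claw": 1},{"dx": 23,"dy": -28,"dz": 0,"roll": -7,"claw": 1},{"dx": 26,"dy": -25,"dz": 0,"roll": -7,"claw": 1},{"dx": 29,"dy": -21,"dz": 0,"roll": -7,"claw": 1},{"dx": 31,"dy": -18,"dz": 0,"roll": -7,"claw": 1},{"dx": 33,"dy": -14,"dz": 0,"roll": -7,"claw": 1},{"dx": 34,"dy": -10,"dz": 0,"roll": -7,"claw": 1},{"dx": 35,"dy": -6,"dz": 0,"roll": -7,"claw": 1},{"dx": 35,"dy": -1,"dz": 0,"roll": -7,"claw": 1},{"dx": 35,"dy": 3,"dz": 0,"roll": -7,"claw": 1},{"dx": 0,"dy": 0,"dz": 0,"roll": 0,"claw": 1}])

```text
time_s: 3.7
position: [0.5142, 0.3236, 0.2482]
ee_rot: [0.656, 0.755, 0.002, 0.008]
wrist_force: [0.3, -0.1, 0.0]
finger_gap: 0.0852
```

```bash
python3 - <<'E'
from h import *
np.set_printoptions(precision=4,suppress=True)
w=shot('wrist','w1.png')
for X in [(.5251,.3417,.105),(.5292,.2763,.105),(.5327,.211,.105)]: print(proj(w,X))
for t in ['tube_blue1','tube_red','rack']:
    print(t,[(np.round(q['position'],1).tolist(),round(q['conf'],2)) for q in finder.pinpoint(w,t)[:4]])
plan([.5255,.3417,.25],93.4,1)
E
```

```text
[336.6583 191.5658]
[328.3031 284.7504]
[320.1104 366.3223]
tube_blue1 [([327.6, 241.3], 0.63), ([335.1, 170.8], 0.58)]
tube_red [([320.3, 304.0], 0.88)]
rack [([327.0, 237.6], 0.95)]
t 3.9 pos [0.5145 0.3188 0.2482] head 97.57 tilt [ 0.0144 -0.0094 -0.9999] F [ 0.4  0.5 -1. ] gap 0.0852 tot d [11.  22.9  1.8] roll 4.17
0 dx 21.3 dy 13.9 dz -1.8 roll 4.17
```

View pics/w1.png

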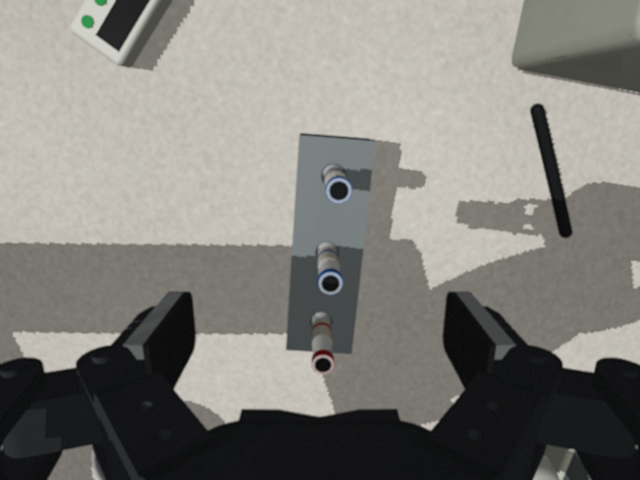

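Wrist view: blue tube mouths at (338,190) and (330,282), red at (322,362). That agrees with my positions to within about 4 px.

```bash
python3 - <<'E'
from h import *
np.set_printoptions(precision=4,suppress=True)
w=shot('wrist','w2.png')
g=w['img'].astype(int)
plan([.5255,.3417,.25],93.4,1)
for uv in [(338.5,190),(330,282),(322,362)]: print(onz(w,uv,.105))
print(w['fx'],w['k1'],ray(w,(320,240))[0])
cv2.imwrite('pics/w2z.png',cv2.resize(w['img'][150:380,260:420,::-1],(416*1,598),interpolation=cv2.INTER_CUBIC))
E
```

```text
t 3.95 pos [0.5146 0.3185 0.2483] head 97.54 tilt [ 0.0146 -0.0091 -0.9999] F [-0.3  0.3 -0. ] gap 0.0854 tot d [10.9 23.2  1.7] roll 4.14
0 dx 21.6 dy 13.8 dz -1.7 roll 4.14
[0.5264 0.3377 0.105 ]
[0.5299 0.2732 0.105 ]
[0.533  0.2094 0.105 ]
418.9054019959332 -0.061882947431327516 [0.5039 0.3844 0.3734]
```

View pics/w2z.png

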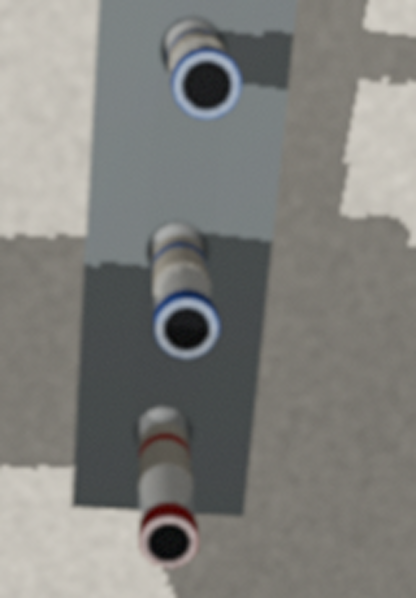

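carry_out(increments=[{"dx": 7,"dy": 5,"dz": 0,"roll": 2,"claw": 1},{"dx": 7,"dy": 5,"dz": 0,"roll": 2,"claw": 1},{"dx": 6,"dy": 4,"dz": 0,"roll": 0,"claw": 1},{"dx": 0,"dy": 0,"dz": 20,"roll": 0,"claw": 1},{"dx": 0,"dy": 0,"dz": 20,"roll": 0,"claw": 1},{"dx": 0,"dy": 0,"dz": 20,"roll": 0,"claw": 1},{"dx": 0,"dy": 0,"dz": 20,"roll": 0,"claw": 1},{"dx": 0,"dy": 0,"dz": 20,"roll": 0,"claw": 1},{"dx": 0,"dy": 0,"dz": 0,"roll": 0,"claw": 1}])

```text
time_s: 4.85
position: [0.5328, 0.3303, 0.1487]
ee_rot: [0.69, 0.723, 0.003, 0.01]
wrist_force: [0.2, -0.2, 0.0]
finger_gap: 0.0852
```

```bash
python3 - <<'E'
from h import *
np.set_printoptions(precision=4,suppress=True)
w=shot('wrist','w3.png')
plan([.526,.340,.08],93.4,2)
E
```

```text
t 4.9 pos [0.5339 0.3308 0.1505] head 92.67 tilt [ 0.0223 -0.0076 -0.9997] F [-0.3  0.4  0.2] gap 0.0854 tot d [ -7.9   9.2 -70.5] roll -0.73
0 dx 4.8 dy -3.7 dz 35.3 roll -0.37
1 dx 4.8 dy -3.7 dz 35.3 roll -0.37
```

View pics/w3.png

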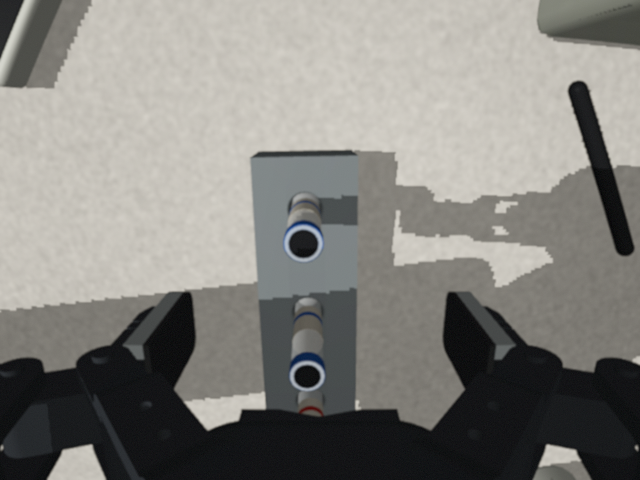

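```bash
cat >> h.py <<'E'
def plan3(tgt,hd,n):
    """exact rows using full tilt, no roll interplay (small roll)"""
    s=env.get_state();h,R=head(s);p=np.array(s['position']);t=np.array(tgt)
    dr=-((hd-h+180)%360-180)
    d=R.T@(t-p)*1e3
    print('t',round(s['time_s'],2),'pos',np.round(p,4),'head',round(h,2),'tilt',np.round(R[:2,2],4),'F',np.round(s['wrist_force'],1),'T',np.round(s['torque'],2),'gap',round(s['finger_gap'],4))
    print('total dx %.1f dy %.1f dz %.1f roll %.2f; per %d:'%(*d,dr,n),np.round(d/n,1),round(dr/n,2))
E
python3 - <<'E'
from h import *
np.set_printoptions(precision=4,suppress=True)
w=shot('wrist')
for uv in [(303.5,242.5),(307.5,375)]: print(onz(w,uv,.105))
plan3([.526,.340,.08],93.4,5)
print(env.get_state()['joints'])
E
```

```text
[0.5276 0.343  0.105 ]
[0.5318 0.2774 0.105 ]
t 4.95 pos [0.535  0.3315 0.1522] head 92.67 tilt [ 0.0252 -0.0062] F [0.7 0.3 0.6] T [0.   0.04 0.04] gap 0.085
total dx 9.4 dy -10.3 dz 71.9 roll -0.73; per 5: [ 1.9 -2.1 14.4] -0.15
[ 0.4251  0.3971  1.5043 -0.0171  1.2198  0.384 ]
```

```bash
python3 - <<'E'
from h import *
np.set_printoptions(precision=4,suppress=True)
for i in range(8):
    shot('wrist');s=env.get_state();h,R=head(s);print(s['time_s'],s['position'],h,R[:2,2],s['qd'][[1,2,4]],s['joint_torque'])
E
```

```text
5.0 [0.5356 0.3321 0.1533] 92.68317561927859 [ 0.0273 -0.0051] [-0.0138 -0.0184 -0.0028] [ -0.0758 -43.3062 -26.3855  -0.071   -0.0392  -0.0026]
5.05 [0.5359 0.3324 0.1539] 92.69630840968223 [ 0.0284 -0.0046] [-0.0069 -0.0084 -0.0005] [ -0.0821 -43.5698 -26.6478  -0.0684  -0.0588  -0.0016]
5.1 [0.536  0.3326 0.1541] 92.70834338033963 [ 0.0288 -0.0043] [ 0.0003  0.0017 -0.0005] [ -0.0824 -43.8407 -26.8937  -0.0675  -0.0761  -0.0011]
5.15 [0.5359 0.3326 0.1541] 92.71100353519167 [ 0.0287 -0.0044] [ 0.0006  0.0038 -0.0019] [ -0.0791 -44.0685 -27.0816  -0.0668  -0.0874  -0.0009]
5.2 [0.5357 0.3327 0.1539] 92.71660790759066 [ 0.0285 -0.0045] [ 0.0031  0.0066 -0.0004] [ -0.0691 -44.2409 -27.2105  -0.0663  -0.0938  -0.0006]
5.25 [0.5356 0.3326 0.1536] 92.72284410924686 [ 0.0281 -0.0047] [ 0.006   0.0075 -0.002 ] [ -0.0586 -44.362  -27.2896  -0.0658  -0.0964  -0.0005]
5.3 [0.5354 0.3326 0.1534] 92.72592446702092 [ 0.0277 -0.0049] [0.0029 0.007  0.0013] [ -0.0452 -44.4411 -27.3314  -0.0652  -0.0967  -0.0004]
5.35 [0.5352 0.3325 0.1531] 92.72809876634571 [ 0.0272 -0.0051] [0.0049 0.005  0.0004] [ -0.0341 -44.4876 -27.3473  -0.0647  -0.0958  -0.0003]
```

carry_out(increments=[{"dx": 2,"dy": -3,"dz": 8,"roll": 0,"claw": 1},{"dx": 2,"dy": -3,"dz": 12,"roll": 0,"claw": 1},{"dx": 2,"dy": -2,"dz": 14,"roll": 0,"claw": 1},{"dx": 1,"dy": -2,"dz": 14,"roll": 0,"claw": 1},{"dx": 1,"dy": -1,"dz": 10,"roll": 0,"claw": 1},{"dx": 0,"dy": 0,"dz": 6,"roll": 0,"claw": 1},{"dx": 0,"dy": 0,"dz": 3,"roll": 0,"claw": 1},{"dx": 0,"dy": 0,"dz": 0,"roll": 0,"claw": 1}])

```text
time_s: 6.15
position: [0.5226, 0.3399, 0.0772]
ee_rot: [0.69, 0.724, 0.005, 0.011]
wrist_force: [-0.5, 1.0, -0.4]
finger_gap: 0.0854
```

```bash
python3 - <<'E'
from h import *
np.set_printoptions(precision=4,suppress=True)
plan3([.526,.341,.08],93.4,1)
w=shot('wrist','w4.png')
plan3([.526,.341,.08],93.4,1)
E
```

```text
t 6.15 pos [0.5226 0.3399 0.0772] head 92.78 tilt [ 0.0227 -0.0072] F [-0.5  1.  -0.4] T [-0.03  0.01 -0.03] gap 0.0854
total dx 1.0 dy 3.5 dz -2.8 roll -0.62; per 1: [ 1.   3.5 -2.8] -0.62
t 6.2 pos [0.5228 0.3399 0.0776] head 92.78 tilt [ 0.0231 -0.007 ] F [-1.1 -0.  -0.6] T [-0.05 -0.02 -0.01] gap 0.0853
total dx 0.9 dy 3.3 dz -2.4 roll -0.62; per 1: [ 0.9  3.3 -2.4] -0.62
```

View pics/w4.png

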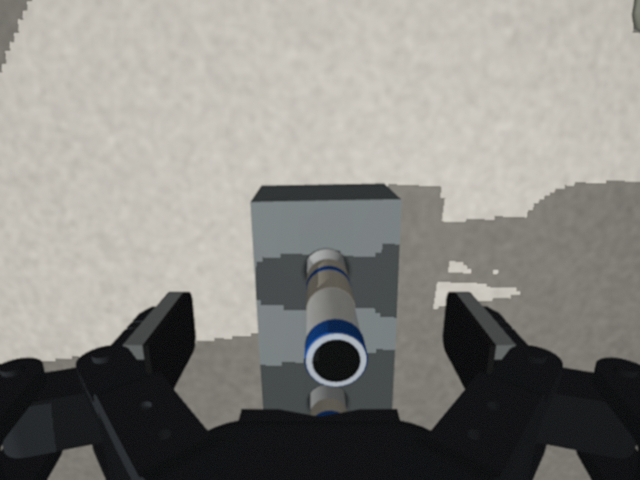

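Mouth at (336,359), about 3 mm toward +tool y of the jaw centre, which agrees with the plan. I'll correct that and close.

carry_out(increments=[{"dx": 1,"dy": 3,"dz": -2,"roll": 0,"claw": 1},{"dx": 0,"dy": 0,"dz": 0,"roll": 0,"claw": 0},{"dx": 0,"dy": 0,"dz": 0,"roll": 0,"claw": -0.4},{"dx": 0,"dy": 0,"dz": 0,"roll": 0,"claw": -1},{"dx": 0,"dy": 0,"dz": 0,"roll": 0,"claw": -1},{"dx": 0,"dy": 0,"dz": 0,"roll": 0,"claw": -1},{"dx": 0,"dy": 0,"dz": 0,"roll": 0,"claw": -1}])

```text
time_s: 6.9
position: [0.5271, 0.342, 0.083]
ee_rot: [0.69, 0.724, 0.007, 0.011]
wrist_force: [0.0, -0.5, 0.4]
finger_gap: 0.0145
```

```bash
python3 - <<'E'
from h import *
np.set_printoptions(precision=4,suppress=True)
w=shot('wrist','w5.png')
plan3([.526,.341,.08],93.4,1)
E
```

```text
t 6.95 pos [0.5272 0.342  0.0829] head 92.74 tilt [ 0.0258 -0.0048] F [-1.2 -0.4  1.9] T [0.01 0.35 0.01] gap 0.0146
total dx -0.9 dy -1.3 dz 2.9 roll -0.66; per 1: [-0.9 -1.3  2.9] -0.66
```

View pics/w5.png

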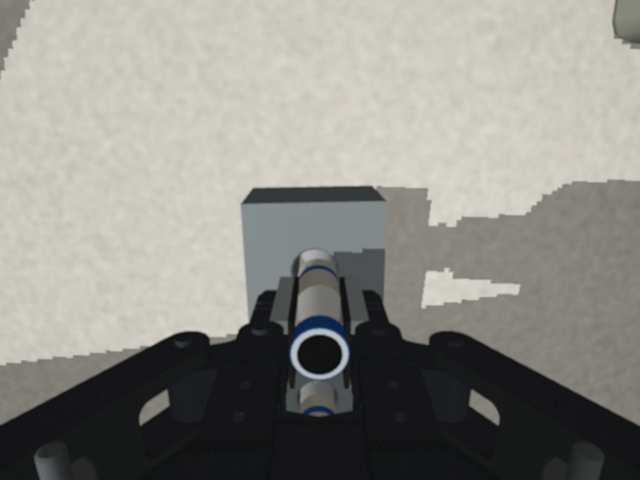

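carry_out(increments=[{"dx": 0,"dy": 0,"dz": -6,"roll": 0,"claw": -1},{"dx": 0,"dy": 0,"dz": -12,"roll": 0,"claw": -1},{"dx": 0,"dy": 0,"dz": -16,"roll": 0,"claw": -1},{"dx": 0,"dy": 0,"dz": -18,"roll": 0,"claw": -1},{"dx": 0,"dy": 0,"dz": -18,"roll": 0,"claw": -1},{"dx": 0,"dy": 0,"dz": -18,"roll": 0,"claw": -1},{"dx": 0,"dy": 0,"dz": -14,"roll": 0,"claw": -1},{"dx": 0,"dy": 0,"dz": -10,"roll": 0,"claw": -1},{"dx": 0,"dy": 0,"dz": -5,"roll": 0,"claw": -1},{"dx": 0,"dy": 0,"dz": 0,"roll": 0,"claw": -1}])

```text
time_s: 7.95
position: [0.5266, 0.3432, 0.2144]
ee_rot: [0.69, 0.724, 0.012, 0.014]
wrist_force: [0.2, -0.5, -1.1]
finger_gap: 0.0145
```

```bash
python3 - <<'E'
from h import *
np.set_printoptions(precision=4,suppress=True)
plan([.5575,-.072,.205],104.7,14)
plan3([.526,.341,.08],93.4,1)
E
```

```text
t 7.95 pos [0.5266 0.3432 0.2144] head 92.74 tilt [ 0.0362 -0.0012 -0.9993] F [ 0.2 -0.5 -1.1] gap 0.0145 tot d [  30.9 -415.2   -9.4] roll -11.96
0 dx -29.7 dy 0.8 dz 0.7 roll -0.85
1 dx -29.7 dy 0.3 dz 0.7 roll -0.85
2 dx -29.7 dy -0.1 dz 0.7 roll -0.85
3 dx -29.7 dy -0.5 dz 0.7 roll -0.85
4 dx -29.7 dy -1.0 dz 0.7 roll -0.85
5 dx -29.7 dy -1.4 dz 0.7 roll -0.85
6 dx -29.7 dy -1.9 dz 0.7 roll -0.85
7 dx -29.6 dy -2.3 dz 0.7 roll -0.85
8 dx -29.6 dy -2.8 dz 0.7 roll -0.85
9 dx -29.6 dy -3.2 dz 0.7 roll -0.85
10 dx -29.5 dy -3.6 dz 0.7 roll -0.85
11 dx -29.5 dy -4.1 dz 0.7 roll -0.85
12 dx -29.4 dy -4.5 dz 0.7 roll -0.85
13 dx -29.3 dy -5.0 dz 0.7 roll -0.85
t 7.95 pos [0.5266 0.3432 0.2144] head 92.74 tilt [ 0.0362 -0.0012] F [ 0.2 -0.5 -1.1] T [-0.03  0.04  0.  ] gap 0.0145
total dx -1.7 dy -5.6 dz 134.3 roll -0.66; per 1: [ -1.7  -5.6 134.3] -0.66
```

carry_out(increments=[{"dx": -12,"dy": 0,"dz": 0,"roll": 0,"claw": -1},{"dx": -24,"dy": 0,"dz": 0,"roll": -1,"claw": -1},{"dx": -32,"dy": 0,"dz": 0,"roll": -1,"claw": -1},{"dx": -36,"dy": 0,"dz": 0,"roll": -1,"claw": -1},{"dx": -36,"dy": 0,"dz": 0,"roll": -1,"claw": -1},{"dx": -36,"dy": -1,"dz": 0,"roll": -1,"claw": -1},{"dx": -36,"dy": -2,"dz": 0,"roll": -1,"claw": -1},{"dx": -36,"dy": -2,"dz": 0,"roll": -1,"claw": -1},{"dx": -36,"dy": -3,"dz": 0,"roll": -1,"claw": -1},{"dx": -36,"dy": -3,"dz": 0,"roll": -1,"claw": -1},{"dx": -30,"dy": -3,"dz": 0,"roll": -1,"claw": -1},{"dx": -20,"dy": -3,"dz": 0,"roll": -1,"claw": -1}])

```text
time_s: 9.15
position: [0.5496, -0.0461, 0.2019]
ee_rot: [0.613, 0.79, 0.0, 0.006]
wrist_force: [0.6, 0.0, -0.3]
finger_gap: 0.0143
```

```bash
python3 - <<'E'
from h import *
plan([.5575,-.072,.205],104.7,4)
plan3([.5575,-.072,.205],104.7,4)
E
```

```text
t 9.15 pos [ 0.5496 -0.0461  0.2019] head 104.42 tilt [ 0.0093 -0.0068 -0.9999] F [ 0.6  0.  -0.3] gap 0.0143 tot d [  7.9 -25.9   3.1] roll -0.28
0 dx -6.8 dy 0.3 dz -0.8 roll -0.07
1 dx -6.8 dy 0.3 dz -0.8 roll -0.07
2 dx -6.8 dy 0.3 dz -0.8 roll -0.07
3 dx -6.8 dy 0.3 dz -0.8 roll -0.07
t 9.15 pos [ 0.5496 -0.0461  0.2019] head 104.42 tilt [ 0.0093 -0.0068] F [ 0.6  0.  -0.3] T [ 0.03 -0.06  0.06] gap 0.0143
total dx -27.1 dy 1.2 dz -2.8 roll -0.28; per 4: [-6.8  0.3 -0.7] -0.07
```

carry_out(increments=[{"dx": -10,"dy": 0,"dz": 0,"roll": 0,"claw": -1},{"dx": -6,"dy": 0,"dz": 0,"roll": 0,"claw": -1},{"dx": -4,"dy": 0,"dz": 0,"roll": 0,"claw": -1},{"dx": -2,"dy": 0,"dz": 0,"roll": 0,"claw": -1},{"dx": 0,"dy": 0,"dz": 0,"roll": 0,"claw": -1}])

```text
time_s: 9.65
position: [0.5525, -0.0703, 0.1986]
ee_rot: [0.615, 0.789, -0.001, 0.002]
wrist_force: [-0.5, -0.3, -0.6]
finger_gap: 0.0147
```

```bash
python3 - <<'E'
from h import *
np.set_printoptions(precision=4,suppress=True)
plan3([.5575,-.072,.205],104.7,4)
w=shot('wrist','w6.png');a=shot('top','t6.png');b=shot('scene','s6.png')
print([np.round(proj(w,X),1) for X in [(.559,-.0722,.045),(.5755,-.135,.045),(.5255,.341,.04)]])
for p,n in ((w,'w'),(a,'t'),(b,'s')):
  for t in ['bore_a','tube_blue1']:
    print(n,t,[(np.round(q['position'],1).tolist(),round(q['conf'],2)) for q in finder.pinpoint(p,t)[:4]])
plan3([.5575,-.072,.205],104.7,4)
E
```

```text
t 9.65 pos [ 0.5525 -0.0703  0.1986] head 104.16 tilt [ 0.0024 -0.0048] F [-0.5 -0.3 -0.6] T [0.   0.01 0.03] gap 0.0147
total dx -2.9 dy 4.4 dz -6.3 roll -0.54; per 4: [-0.7  1.1 -1.6] -0.13
[array([327.7, 218.3]), array([328. , 304.8]), array([ 436.6, -406.7])]
w bore_a [([119.0, 16.5], 0.64), ([329.2, 214.9], 0.59), ([319.7, 244.1], 0.49)]
w tube_blue1 [([317.6, 246.4], 0.7)]
t bore_a [([360.8, 228.1], 0.69), ([387.1, 225.7], 0.62)]
t tube_blue1 [([221.8, 240.5], 0.58), ([364.1, 224.8], 0.4)]
s bore_a [([280.9, 260.1], 0.85), ([256.9, 251.1], 0.6)]
s tube_blue1 [([285.9, 234.4], 0.48), ([531.1, 323.1], 0.31)]
t 10.1 pos [ 0.5526 -0.0706  0.1989] head 104.14 tilt [ 0.003  -0.0051] F [-0.3  0.7 -0.3] T [0.02 0.   0.01] gap 0.0147
total dx -2.5 dy 4.4 dz -6.1 roll -0.56; per 4: [-0.6  1.1 -1.5] -0.14
```

View pics/w6.png

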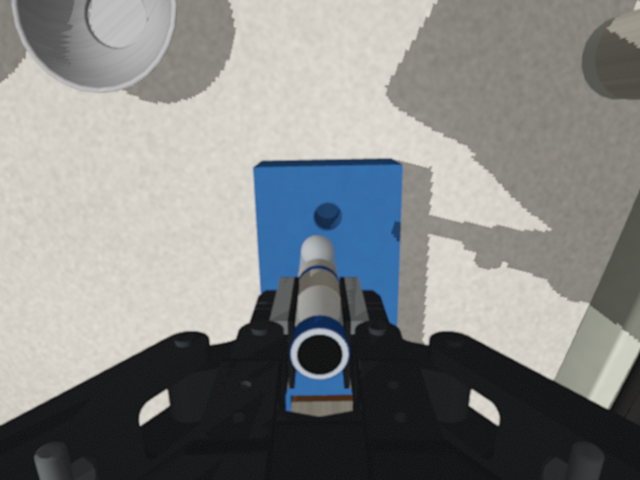

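The wrist view shows bore_b clearly at (327,216), with the tube's foot at (317,246) and its mouth at (320,354).

```bash
python3 - <<'E'
from h import *
np.set_printoptions(precision=4,suppress=True)
w=shot('wrist')
img=w['img']
cv2.imwrite('pics/w6z.png',cv2.resize(img[190:390,260:400,::-1],(560,800)[:2] if 0 else (420,600),interpolation=cv2.INTER_CUBIC))
s=env.get_state();h,R=head(s);p=s['position']
print(p)
m=onz(w,(320,354),p[2]+.022);f=onz(w,(317.5,248),p[2]-.070)
print('mouth tool',R.T@(m-p),'foot',R.T@(f-p))
B=onz(w,(327.5,215.5),.045);print('bore',B, 'bore from other corners:')
for uv in [(254,165),(401,164)]: print(onz(w,uv,.045))
E
```

```text
[ 0.5526 -0.0707  0.1989]
mouth tool [ 0.0007 -0.     -0.022 ] foot [ 0.0027 -0.001   0.07  ]
bore [ 0.5586 -0.0708  0.045 ] bore from other corners:
[ 0.5025 -0.0492  0.045 ]
[ 0.5973 -0.0247  0.045 ]
```

View pics/w6z.png

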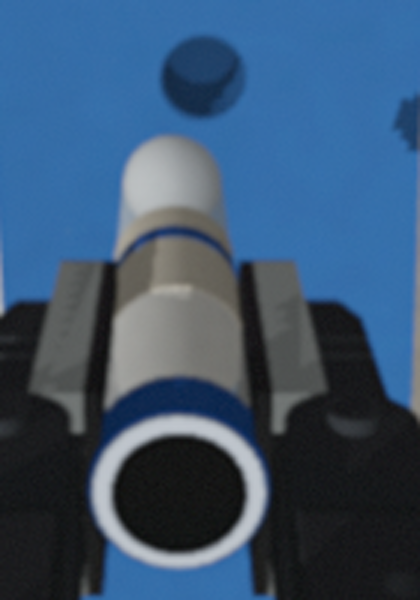

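carry_out(increments=[{"dx": -1,"dy": 2,"dz": 6,"roll": 0,"claw": -1},{"dx": -1,"dy": 2,"dz": 10,"roll": 0,"claw": -1},{"dx": -1,"dy": 2,"dz": 12,"roll": 0,"claw": -1},{"dx": 0,"dy": 1,"dz": 12,"roll": 0,"claw": -1},{"dx": 0,"dy": 0,"dz": 8,"roll": 0,"claw": -1},{"dx": 0,"dy": 0,"dz": 5,"roll": 0,"claw": -1},{"dx": 0,"dy": 0,"dz": 3,"roll": 0,"claw": -1},{"dx": 0,"dy": 0,"dz": 0,"roll": 0,"claw": -1}])

```text
time_s: 10.95
position: [0.5596, -0.0721, 0.1356]
ee_rot: [0.615, 0.789, -0.002, 0.001]
wrist_force: [0.9, -0.2, 0.2]
finger_gap: 0.0144
```

```bash
python3 - <<'E'
from h import *
np.set_printoptions(precision=4,suppress=True)
plan3([.560,-.072,.133],104.7,1)
w=shot('wrist','w7.png')
plan3([.560,-.072,.133],104.7,1)
print(proj(w,(.5587,-.0712,.045)))
E
```

```text
t 10.95 pos [ 0.5596 -0.0721  0.1356] head 104.12 tilt [-0.0013 -0.0039] F [ 0.9 -0.2  0.2] T [ 0.01  0.06 -0.01] gap 0.0144
total dx -0.0 dy 0.4 dz 2.6 roll -0.58; per 1: [-0.   0.4  2.6] -0.58
t 11.0 pos [ 0.5597 -0.0721  0.136 ] head 104.12 tilt [-0.0008 -0.0041] F [0.1 0.4 0.7] T [ 0.03 -0.01 -0.02] gap 0.0148
total dx 0.1 dy 0.3 dz 3.0 roll -0.58; per 1: [0.1 0.3 3. ] -0.58
[318.7787 238.5616]
```

View pics/w7.png

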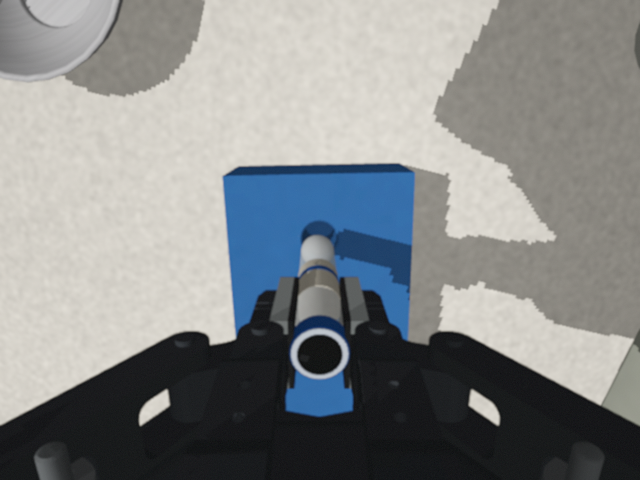

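carry_out(increments=[{"dx": 0,"dy": 0,"dz": 4,"roll": 0,"claw": -1},{"dx": 0,"dy": 0,"dz": 5,"roll": 0,"claw": -1},{"dx": 0,"dy": 0,"dz": 5,"roll": 0,"claw": -1},{"dx": 0,"dy": 0,"dz": 5,"roll": 0,"claw": -1},{"dx": 0,"dy": 0,"dz": 4,"roll": 0,"claw": -1}])

```text
time_s: 11.5
position: [0.5614, -0.0726, 0.1136]
ee_rot: [0.615, 0.789, -0.001, 0.003]
wrist_force: [-0.9, 0.2, -0.9]
finger_gap: 0.0143
```

```bash
python3 - <<'E'
from h import *
plan3([.560,-.072,.088],104.7,1)
w=shot('wrist','w8.png')
plan3([.560,-.072,.088],104.7,1)
E
```

```text
t 11.5 pos [ 0.5614 -0.0726  0.1136] head 104.12 tilt [ 0.004  -0.0053] F [-0.9  0.2 -0.9] T [ 0.09  0.06 -0.02] gap 0.0143
total dx 1.1 dy -1.3 dz 25.6 roll -0.58; per 1: [ 1.1 -1.3 25.6] -0.58
t 11.55 pos [ 0.5609 -0.0725  0.1128] head 104.12 tilt [ 0.0027 -0.005 ] F [-0.5 -0.3 -1.1] T [ 0.02  0.   -0.01] gap 0.0148
total dx 0.9 dy -0.8 dz 24.8 roll -0.58; per 1: [ 0.9 -0.8 24.8] -0.58
```

View pics/w8.png

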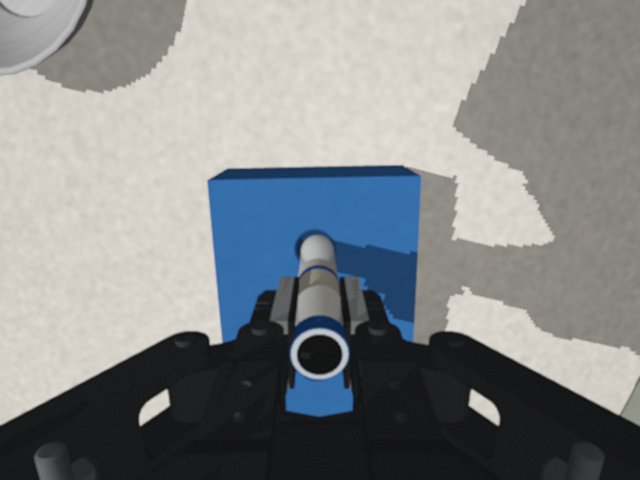

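carry_out(increments=[{"dx": 0,"dy": -1,"dz": 5,"roll": 0,"claw": -1},{"dx": 0,"dy": 0,"dz": 5,"roll": 0,"claw": -1},{"dx": 0,"dy": 0,"dz": 5,"roll": 0,"claw": -1},{"dx": 0,"dy": 0,"dz": 4,"roll": 0,"claw": -1},{"dx": 0,"dy": 0,"dz": 2,"roll": 0,"claw": -1},{"dx": 0,"dy": 0,"dz": 0,"roll": 0,"claw": -1}])

```text
time_s: 12.15
position: [0.5596, -0.0729, 0.0893]
ee_rot: [0.615, 0.789, -0.001, 0.002]
wrist_force: [0.0, -0.0, -0.2]
finger_gap: 0.0144
```

```bash
python3 - <<'E'
from h import *
plan3([.560,-.072,.088],104.7,1)
w=shot('wrist','w9.png')
plan3([.560,-.072,.088],104.7,1)
E
```

```text
t 12.15 pos [ 0.5596 -0.0729  0.0893] head 104.12 tilt [ 0.0018 -0.0048] F [ 0.  -0.  -0.2] T [ 0.01 -0.02 -0.02] gap 0.0144
total dx 0.7 dy 0.6 dz 1.3 roll -0.58; per 1: [0.7 0.6 1.3] -0.58
t 12.2 pos [ 0.5597 -0.0729  0.0894] head 104.12 tilt [ 0.002  -0.0049] F [ 0.4  0.6 -0.2] T [-0.02  0.02 -0.03] gap 0.0145
total dx 0.8 dy 0.5 dz 1.4 roll -0.58; per 1: [0.8 0.5 1.4] -0.58
```

View pics/w9.png

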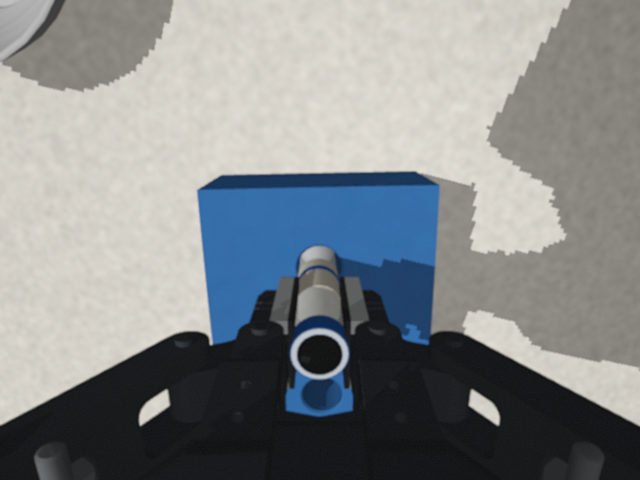

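carry_out(increments=[{"dx": 0,"dy": 0,"dz": 2,"roll": 0,"claw": -1},{"dx": 0,"dy": 0,"dz": 1,"roll": 0,"claw": -1}])

```text
time_s: 12.4
position: [0.5604, -0.0732, 0.0877]
ee_rot: [0.615, 0.789, -0.001, 0.003]
wrist_force: [-3.0, 0.2, 6.7]
finger_gap: 0.0148
```

```bash
python3 - <<'E'
from h import *
plan3([.560,-.072,.088],104.7,1)
E
```

```text
t 12.4 pos [ 0.5604 -0.0732  0.0877] head 104.12 tilt [ 0.0032 -0.0055] F [-3.   0.2  6.7] T [ 0.06  0.64 -0.02] gap 0.0148
total dx 1.2 dy -0.1 dz -0.3 roll -0.58; per 1: [ 1.2 -0.1 -0.3] -0.58
```

carry_out(increments=[{"dx": 0,"dy": 0,"dz": 0,"roll": 0,"claw": -0.4},{"dx": 0,"dy": 0,"dz": 0,"roll": 0,"claw": 0.2},{"dx": 0,"dy": 0,"dz": 0,"roll": 0,"claw": 0.6},{"dx": 0,"dy": 0,"dz": -8,"roll": 0,"claw": 0.6},{"dx": 0,"dy": 0,"dz": -14,"roll": 0,"claw": 0.6},{"dx": 0,"dy": 0,"dz": -20,"roll": 0,"claw": 1},{"dx": 0,"dy": 0,"dz": -20,"roll": 0,"claw": 1},{"dx": 0,"dy": 0,"dz": -20,"roll": 0,"claw": 1},{"dx": 0,"dy": 0,"dz": -14,"roll": 0,"claw": 1},{"dx": 0,"dy": 0,"dz": -6,"roll": 0,"claw": 1}])

```text
time_s: 13.4
position: [0.5605, -0.0726, 0.199]
ee_rot: [0.615, 0.789, -0.001, 0.004]
wrist_force: [0.0, 0.5, -0.0]
finger_gap: 0.0854
```

```bash
python3 - <<'E'
from h import *
np.set_printoptions(precision=4,suppress=True)
w=shot('wrist','w10.png')
plan([.5298,.2765,.2],93.4,12)
plan3([.5298,.2765,.2],93.4,12)
E
```

```text
t 13.45 pos [ 0.5611 -0.0728  0.1998] head 104.13 tilt [ 0.0081 -0.0067 -0.9999] F [ 0.6 -0.9  0.9] gap 0.0853 tot d [-31.3 349.3   0.2] roll 10.73
0 dx 28.9 dy 4.6 dz -0.0 roll 0.89
1 dx 28.9 dy 4.1 dz -0.0 roll 0.89
2 dx 29.0 dy 3.7 dz -0.0 roll 0.89
3 dx 29.0 dy 3.2 dz -0.0 roll 0.89
4 dx 29.1 dy 2.8 dz -0.0 roll 0.89
5 dx 29.1 dy 2.3 dz -0.0 roll 0.89
6 dx 29.2 dy 1.9 dz -0.0 roll 0.89
7 dx 29.2 dy 1.4 dz -0.0 roll 0.89
8 dx 29.2 dy 0.9 dz -0.0 roll 0.89
9 dx 29.2 dy 0.5 dz -0.0 roll 0.89
10 dx 29.2 dy 0.0 dz -0.0 roll 0.89
11 dx 29.2 dy -0.4 dz -0.0 roll 0.89
t 13.45 pos [ 0.5611 -0.0728  0.1998] head 104.13 tilt [ 0.0081 -0.0067] F [ 0.6 -0.9  0.9] T [-0.04 -0.01 -0.04] gap 0.0853
total dx 346.3 dy 54.9 dz -2.9 roll 10.73; per 12: [28.9  4.6 -0.2] 0.89
```

View pics/w10.png

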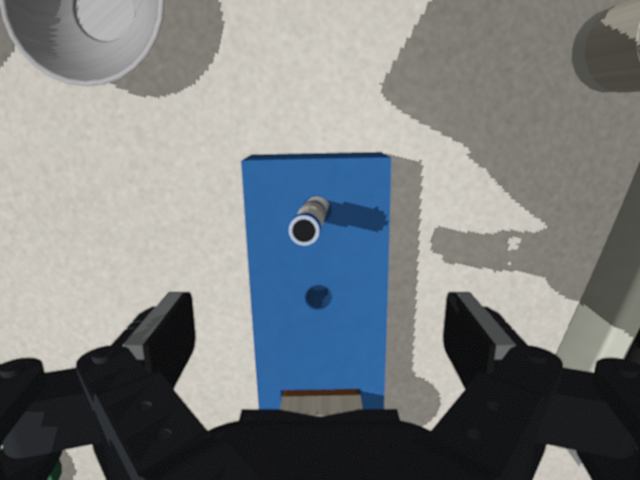

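Blue tube 1 stands in bore_b, mouth at (304,230). bore_a shows at (318,297). Now the second tube.

carry_out(increments=[{"dx": 12,"dy": 2,"dz": 0,"roll": 0,"claw": 1},{"dx": 24,"dy": 4,"dz": 0,"roll": 1,"claw": 1},{"dx": 32,"dy": 4,"dz": 0,"roll": 1,"claw": 1},{"dx": 36,"dy": 5,"dz": 0,"roll": 1,"claw": 1},{"dx": 36,"dy": 4,"dz": 0,"roll": 1,"claw": 1},{"dx": 36,"dy": 3,"dz": 0,"roll": 1,"claw": 1},{"dx": 36,"dy": 2,"dz": 0,"roll": 1,"claw": 1},{"dx": 36,"dy": 1,"dz": 0,"roll": 1,"claw": 1},{"dx": 30,"dy": 0,"dz": 0,"roll": 1,"claw": 1},{"dx": 24,"dy": 0,"dz": 0,"roll": 1,"claw": 1},{"dx": 14,"dy": 0,"dz": 0,"roll": 1,"claw": 1},{"dx": 6,"dy": 0,"dz": 0,"roll": 0,"claw": 1}])

```text
time_s: 14.65
position: [0.519, 0.2683, 0.1872]
ee_rot: [0.684, 0.729, -0.006, -0.002]
wrist_force: [0.9, -0.4, 0.6]
finger_gap: 0.0854
```

```bash
python3 - <<'E'
from h import *
plan3([.5298,.2765,.08],93.4,1)
E
```

```text
t 14.65 pos [0.519  0.2683 0.1872] head 93.67 tilt [-0.0121 -0.0061] F [ 0.9 -0.4  0.6] T [-0.02  0.   -0.02] gap 0.0854
total dx 8.1 dy 12.6 dz 107.0 roll 0.27; per 1: [  8.1  12.6 107. ] 0.27
```

carry_out(increments=[{"dx": 2,"dy": 3,"dz": 6,"roll": 0,"claw": 1},{"dx": 2,"dy": 3,"dz": 12,"roll": 0,"claw": 1},{"dx": 2,"dy": 3,"dz": 15,"roll": 0,"claw": 1},{"dx": 1,"dy": 2,"dz": 15,"roll": 0,"claw": 1},{"dx": 0,"dy": 1,"dz": 15,"roll": 0,"claw": 1},{"dx": 0,"dy": 0,"dz": 15,"roll": 0,"claw": 1},{"dx": 0,"dy": 0,"dz": 10,"roll": 0,"claw": 1},{"dx": 0,"dy": 0,"dz": 6,"roll": 0,"claw": 1},{"dx": 0,"dy": 0,"dz": 3,"roll": 0,"claw": 1},{"dx": 0,"dy": 0,"dz": 0,"roll": 0,"claw": 1}])

```text
time_s: 15.65
position: [0.527, 0.2716, 0.0758]
ee_rot: [0.685, 0.728, -0.011, -0.004]
wrist_force: [0.3, -0.2, 0.3]
finger_gap: 0.0851
```

```bash
python3 - <<'E'
from h import *
w=shot('wrist','w11.png')
plan3([.5298,.2765,.08],93.4,1)
E
```

```text
t 15.7 pos [0.5273 0.2717 0.0761] head 93.5 tilt [-0.0216 -0.0105] F [-0.5  0.5 -0.7] T [-0.01  0.02  0.02] gap 0.0853
total dx 4.6 dy 2.7 dz -4.0 roll 0.10; per 1: [ 4.6  2.7 -4. ] 0.1
```

View pics/w11.png

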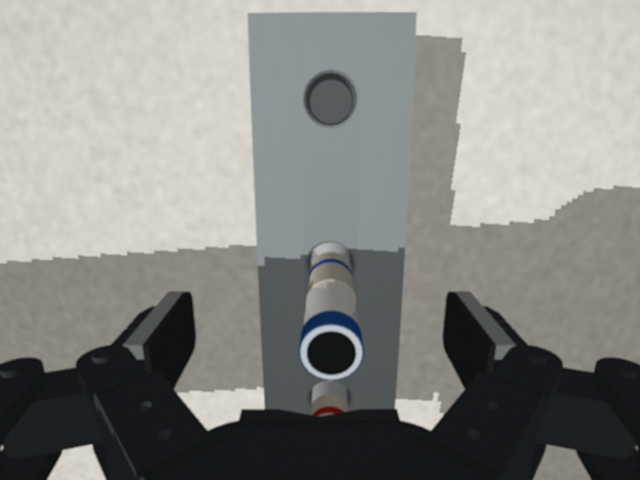

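```bash
python3 - <<'E'
from h import *
w=shot('wrist')
s=env.get_state();h,R=head(s);p=s['position']
print(1e3*R.T@(onz(w,(332,351.5),.105)-p), p)
E
```

```text
[  5.53521823   2.89934621 -28.42496779] [0.52761203 0.27186498 0.07669255]
```

carry_out(increments=[{"dx": 3,"dy": 2,"dz": -2,"roll": 0,"claw": 1},{"dx": 2,"dy": 1,"dz": -2,"roll": 0,"claw": 0.4},{"dx": 0,"dy": 0,"dz": 0,"roll": 0,"claw": 0},{"dx": 0,"dy": 0,"dz": 0,"roll": 0,"claw": -0.4},{"dx": 0,"dy": 0,"dz": 0,"roll": 0,"claw": -1},{"dx": 0,"dy": 0,"dz": 0,"roll": 0,"claw": -1},{"dx": 0,"dy": 0,"dz": 0,"roll": 0,"claw": -1}])

```text
time_s: 16.45
position: [0.5329, 0.2788, 0.0846]
ee_rot: [0.685, 0.729, -0.008, -0.003]
wrist_force: [0.3, -0.4, 0.5]
finger_gap: 0.0147
```

```bash
python3 - <<'E'
from h import *
w=shot('wrist','w12.png')
plan3([.5298,.2765,.08],93.4,1)
E
```

```text
t 16.5 pos [0.5329 0.2788 0.0845] head 93.54 tilt [-0.0143 -0.0077] F [-0.1 -0.1  0.5] T [ 0.01  0.07 -0.01] gap 0.0147
total dx -2.1 dy -3.2 dz 4.6 roll 0.14; per 1: [-2.1 -3.2  4.6] 0.14
```

View pics/w12.png

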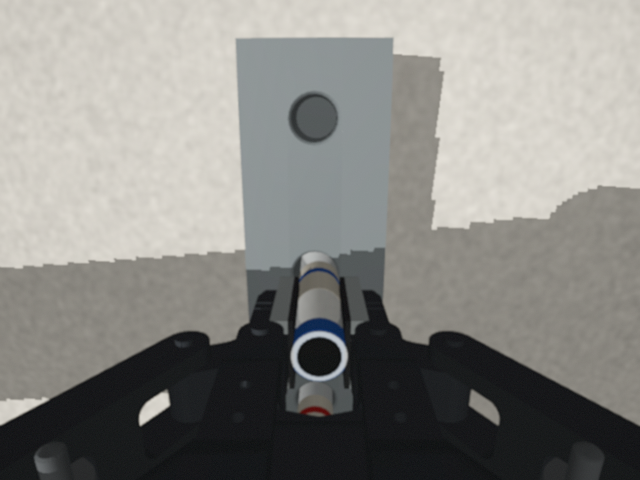

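carry_out(increments=[{"dx": 0,"dy": 0,"dz": -6,"roll": 0,"claw": -1},{"dx": 0,"dy": 0,"dz": -12,"roll": 0,"claw": -1},{"dx": 0,"dy": 0,"dz": -16,"roll": 0,"claw": -1},{"dx": 0,"dy": 0,"dz": -18,"roll": 0,"claw": -1},{"dx": 0,"dy": 0,"dz": -18,"roll": 0,"claw": -1},{"dx": 0,"dy": 0,"dz": -18,"roll": 0,"claw": -1},{"dx": 0,"dy": 0,"dz": -14,"roll": 0,"claw": -1},{"dx": 0,"dy": 0,"dz": -10,"roll": 0,"claw": -1},{"dx": 0,"dy": 0,"dz": -5,"roll": 0,"claw": -1},{"dx": 0,"dy": 0,"dz": 0,"roll": 0,"claw": -1}])

```text
time_s: 17.5
position: [0.5348, 0.2796, 0.2115]
ee_rot: [0.685, 0.728, -0.007, -0.002]
wrist_force: [-0.3, 0.9, 0.1]
finger_gap: 0.0147
```

```bash
python3 - <<'E'
from h import *
plan3([.5745,-.134,.21],104.3,12)
plan([.5745,-.134,.21],104.3,12)
E
```

```text
t 17.5 pos [0.5348 0.2796 0.2115] head 93.53 tilt [-0.0123 -0.0072] F [-0.3  0.9  0.1] T [0.   0.01 0.02] gap 0.0147
total dx -415.2 dy 14.2 dz 4.0 roll -10.77; per 12: [-34.6   1.2   0.3] -0.9
t 17.5 pos [0.5348 0.2796 0.2115] head 93.53 tilt [-0.0123 -0.0072 -0.9999] F [-0.3  0.9  0.1] gap 0.0147 tot d [  39.7 -413.6   -1.5] roll -10.77
0 dx -34.6 dy 1.2 dz 0.1 roll -0.90
1 dx -34.6 dy 0.6 dz 0.1 roll -0.90
2 dx -34.6 dy 0.1 dz 0.1 roll -0.90
3 dx -34.6 dy -0.4 dz 0.1 roll -0.90
4 dx -34.6 dy -1.0 dz 0.1 roll -0.90
5 dx -34.6 dy -1.5 dz 0.1 roll -0.90
6 dx -34.6 dy -2.1 dz 0.1 roll -0.90
7 dx -34.5 dy -2.6 dz 0.1 roll -0.90
8 dx -34.5 dy -3.2 dz 0.1 roll -0.90
9 dx -34.4 dy -3.7 dz 0.1 roll -0.90
10 dx -34.4 dy -4.2 dz 0.1 roll -0.90
11 dx -34.3 dy -4.8 dz 0.1 roll -0.90
```

carry_out(increments=[{"dx": -12,"dy": 0,"dz": -4,"roll": 0,"claw": -1},{"dx": -24,"dy": 1,"dz": -5,"roll": -1,"claw": -1},{"dx": -32,"dy": 1,"dz": -5,"roll": -1,"claw": -1},{"dx": -36,"dy": 1,"dz": -5,"roll": -1,"claw": -1},{"dx": -36,"dy": 0,"dz": -5,"roll": -1,"claw": -1},{"dx": -36,"dy": -1,"dz": -4,"roll": -1,"claw": -1},{"dx": -36,"dy": -1,"dz": -2,"roll": -1,"claw": -1},{"dx": -36,"dy": -2,"dz": 0,"roll": -1,"claw": -1},{"dx": -36,"dy": -3,"dz": 0,"roll": -1,"claw": -1},{"dx": -36,"dy": -3,"dz": 0,"roll": -1,"claw": -1},{"dx": -34,"dy": -3,"dz": 0,"roll": -1,"claw": -1},{"dx": -24,"dy": -3,"dz": 0,"roll": -1,"claw": -1}])

```text
time_s: 18.7
position: [0.5718, -0.1159, 0.2348]
ee_rot: [0.607, 0.794, -0.015, -0.011]
wrist_force: [0.4, 0.4, -1.1]
finger_gap: 0.0144
```

```bash
python3 - <<'E'
from h import *
plan3([.5745,-.134,.21],104.3,5)
E
```

```text
t 18.7 pos [ 0.5718 -0.1159  0.2348] head 105.23 tilt [-0.0349 -0.011 ] F [ 0.4  0.4 -1.1] T [-0.04 -0.03 -0.02] gap 0.0144
total dx -18.1 dy -1.2 dz 24.9 roll 0.93; per 5: [-3.6 -0.2  5. ] 0.19
```

carry_out(increments=[{"dx": -8,"dy": 0,"dz": 3,"roll": 0,"claw": -1},{"dx": -5,"dy": 0,"dz": 4,"roll": 0,"claw": -1},{"dx": -3,"dy": 0,"dz": 4,"roll": 0,"claw": -1},{"dx": 0,"dy": 0,"dz": 3,"roll": 0,"claw": -1},{"dx": 0,"dy": 0,"dz": 0,"roll": 0,"claw": -1}])

```text
time_s: 19.2
position: [0.5728, -0.1337, 0.2163]
ee_rot: [0.609, 0.793, -0.016, -0.014]
wrist_force: [-0.1, 0.4, -1.0]
finger_gap: 0.0147
```

```bash
python3 - <<'E'
from h import *
plan3([.5745,-.134,.205],104.3,5)
w=shot('wrist','w13.png')
print([np.round(proj(w,X),1) for X in [(.559,-.0722,.045),(.5755,-.135,.045)]])
plan3([.5745,-.134,.205],104.3,5)
E
```

```text
t 19.2 pos [ 0.5728 -0.1337  0.2163] head 104.96 tilt [-0.0418 -0.008 ] F [-0.1  0.4 -1. ] T [-0.02 -0.01 -0.  ] gap 0.0147
total dx -0.8 dy 2.1 dz 11.2 roll 0.66; per 5: [-0.2  0.4  2.2] 0.13
[array([333.8, 120.6]), array([332.6, 212.4])]
t 19.25 pos [ 0.5729 -0.1336  0.2166] head 104.97 tilt [-0.0415 -0.0081] F [-0.2  0.3  0. ] T [-0.01 -0.05 -0.04] gap 0.0145
total dx -0.8 dy 2.0 dz 11.5 roll 0.67; per 5: [-0.2  0.4  2.3] 0.13
```

View pics/w13.png

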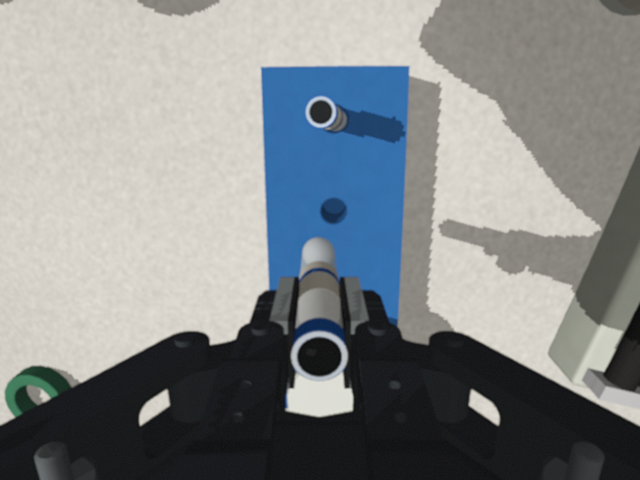

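```bash
python3 - <<'E'
from h import *
np.set_printoptions(precision=4,suppress=True)
w=shot('wrist')
s=env.get_state();h,R=head(s);p=s['position']
B=onz(w,(333.5,210),.045);print('bore',B)
f=onz(w,(318,252),p[2]-.0715);m=onz(w,(320,356),p[2]+.0205)
print('foot',f,'mouth',m,'tcp',p, R.T@(f-p),R.T@(m-p))
T=np.array([B[0],B[1],.064])
print('shift',1e3*(R.T@(T-f)))
E
```

```text
bore [ 0.5758 -0.133   0.045 ]
foot [ 0.5691 -0.1342  0.1455] mouth [ 0.5739 -0.134   0.2375] tcp [ 0.5731 -0.1338  0.217 ] [ 0.0005 -0.0011  0.0716] [-0.0004 -0.0002 -0.0205]
shift [-0.8076 10.1687 81.1469]
```

carry_out(increments=[{"dx": -1,"dy": 2,"dz": 6,"roll": 0,"claw": -1},{"dx": 0,"dy": 2,"dz": 10,"roll": 0,"claw": -1},{"dx": 0,"dy": 2,"dz": 13,"roll": 0,"claw": -1},{"dx": 0,"dy": 2,"dz": 13,"roll": 0,"claw": -1},{"dx": 0,"dy": 2,"dz": 12,"roll": 0,"claw": -1},{"dx": 0,"dy": 0,"dz": 8,"roll": 0,"claw": -1},{"dx": 0,"dy": 0,"dz": 5,"roll": 0,"claw": -1},{"dx": 0,"dy": 0,"dz": 2,"roll": 0,"claw": -1},{"dx": 0,"dy": 0,"dz": 0,"roll": 0,"claw": -1}])

```text
time_s: 20.2
position: [0.5803, -0.1305, 0.1401]
ee_rot: [0.608, 0.794, -0.016, -0.015]
wrist_force: [0.1, 0.1, -0.0]
finger_gap: 0.0146
```

```bash
python3 - <<'E'
from h import *
np.set_printoptions(precision=4,suppress=True)
w=shot('wrist','w14.png')
s=env.get_state();h,R=head(s);p=s['position']
f=p+R@np.array([.0005,-.0011,.0716])
T=np.array([.5757,-.134,f[2]])
print('tcp',p,'tilt',R[:2,2],'foot',f,'shift',1e3*(R.T@(T-f)),proj(w,(.5757,-.134,.045)),s['wrist_force'])
E
```

```text
tcp [ 0.5805 -0.1305  0.1404] tilt [-0.0425 -0.0077] foot [ 0.5762 -0.1309  0.0689] shift [-2.8494 -1.3381  0.0471] [317.3337 243.069 ] [ 0.5109 -0.9318 -0.941 ]
```

View pics/w14.png

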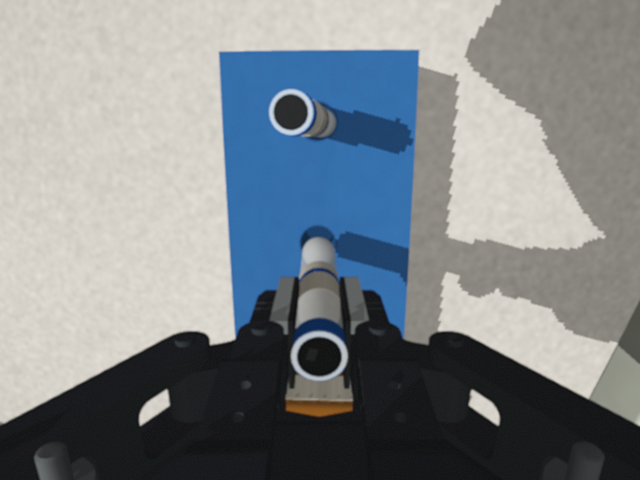

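carry_out(increments=[{"dx": -2,"dy": -1,"dz": 2,"roll": 0,"claw": -1},{"dx": -1,"dy": 0,"dz": 4,"roll": 0,"claw": -1},{"dx": 0,"dy": 0,"dz": 5,"roll": 0,"claw": -1},{"dx": 0,"dy": 0,"dz": 5,"roll": 0,"claw": -1},{"dx": 0,"dy": 0,"dz": 5,"roll": 0,"claw": -1},{"dx": 0,"dy": 0,"dz": 3,"roll": 0,"claw": -1}])

```text
time_s: 20.85
position: [0.5807, -0.1347, 0.1175]
ee_rot: [0.608, 0.794, -0.015, -0.013]
wrist_force: [-2.0, 1.8, 2.7]
finger_gap: 0.0146
```

```bash
python3 - <<'E'
from h import *
np.set_printoptions(precision=4,suppress=True)
w=shot('wrist','w15.png')
s=env.get_state();h,R=head(s);p=s['position']
f=p+R@np.array([.0005,-.0011,.0716])
T=np.array([.5757,-.134,f[2]])
print('tcp',p,'tilt',R[:2,2],'foot',f,'shift',1e3*(R.T@(T-f)),proj(w,(.5757,-.134,.045)),s['wrist_force'],s['torque'])
E
```

```text
tcp [ 0.5804 -0.1344  0.1168] tilt [-0.0388 -0.0082] foot [ 0.5764 -0.1348  0.0453] shift [ 0.999  -0.4939  0.0218] [315.9431 248.0012] [-0.747   1.1106 -0.7436] [0.2419 0.0084 0.045 ]
```

View pics/w15.png

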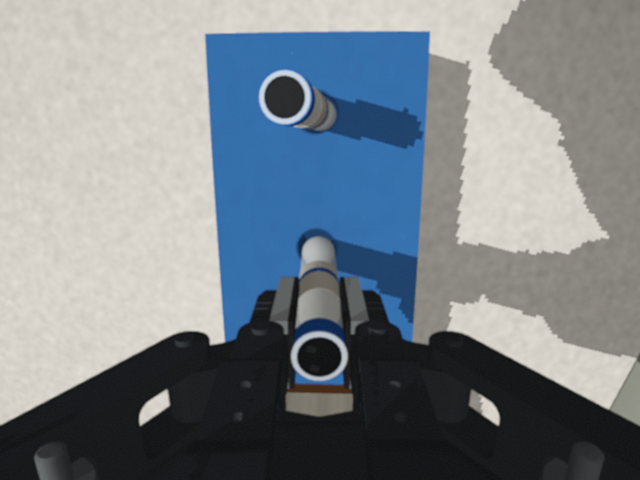

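carry_out(increments=[{"dx": 1,"dy": 0,"dz": 3,"roll": 0,"claw": -1},{"dx": 0,"dy": 0,"dz": 4,"roll": 0,"claw": -1},{"dx": 0,"dy": 0,"dz": 5,"roll": 0,"claw": -1},{"dx": 0,"dy": 0,"dz": 5,"roll": 0,"claw": -1},{"dx": 0,"dy": 0,"dz": 3,"roll": 0,"claw": -1},{"dx": 0,"dy": 0,"dz": 2,"roll": 0,"claw": -1}])

```text
time_s: 21.5
position: [0.5793, -0.134, 0.0925]
ee_rot: [0.608, 0.794, -0.015, -0.012]
wrist_force: [0.5, -0.9, 0.4]
finger_gap: 0.0144
```

```bash
python3 - <<'E'
from h import *
np.set_printoptions(precision=4,suppress=True)
w=shot('wrist','w16.png')
s=env.get_state();h,R=head(s);p=s['position']
f=p+R@np.array([.0005,-.0011,.0716])
T=np.array([.5757,-.134,f[2]])
print('tcp',p,'tilt',R[:2,2],'foot',f,'shift',1e3*(R.T@(T-f)),proj(w,(.5757,-.134,.045)),s['wrist_force'],s['torque'])
E
```

```text
tcp [ 0.579  -0.1339  0.0922] tilt [-0.0392 -0.0091] foot [ 0.575  -0.1343  0.0207] shift [ 0.134   0.7444 -0.0298] [316.0918 267.3355] [-0.3859  0.016  -0.395 ] [ 0.0255  0.001  -0.0254]
```

View pics/w16.png

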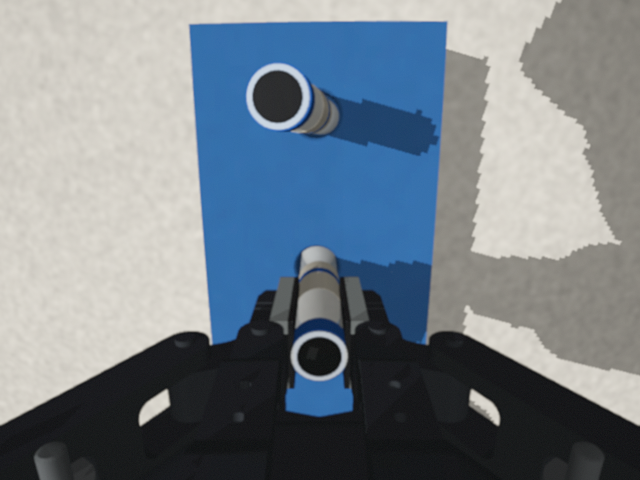

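Free of contact, with the foot tip about 3 mm above the floor. A little lower, then release.

carry_out(increments=[{"dx": 0,"dy": 0,"dz": 3,"roll": 0,"claw": -1},{"dx": 0,"dy": 0,"dz": 2,"roll": 0,"claw": -1},{"dx": 0,"dy": 0,"dz": 0,"roll": 0,"claw": -1}])

```text
time_s: 21.85
position: [0.5795, -0.134, 0.0896]
ee_rot: [0.608, 0.794, -0.015, -0.012]
wrist_force: [-0.2, 1.0, -0.2]
finger_gap: 0.0147
```

```bash
python3 - <<'E'
from h import *
plan3([.58,-.134,.088],104.3,1)
E
```

```text
t 21.85 pos [ 0.5795 -0.134   0.0896] head 105.13 tilt [-0.0386 -0.0093] F [-0.2  1.  -0.2] T [0.09 0.15 0.03] gap 0.0147
total dx -0.1 dy 0.6 dz 1.5 roll 0.83; per 1: [-0.1  0.6  1.5] 0.83
```

carry_out(increments=[{"dx": 0,"dy": 0,"dz": 2,"roll": 0,"claw": -1},{"dx": 0,"dy": 0,"dz": 2,"roll": 0,"claw": -1}])

```text
time_s: 22.05
position: [0.5798, -0.1341, 0.089]
ee_rot: [0.608, 0.794, -0.016, -0.012]
wrist_force: [-5.0, 2.1, 13.2]
finger_gap: 0.0145
```

```bash
python3 - <<'E'
from h import *
plan3([.58,-.134,.088],104.3,1)
E
```

```text
t 22.05 pos [ 0.5798 -0.1341  0.089 ] head 105.15 tilt [-0.0386 -0.0096] F [-5.   2.1 13.2] T [ 0.39  1.12 -0.03] gap 0.0145
total dx 0.1 dy 0.3 dz 1.0 roll 0.85; per 1: [0.1 0.3 1. ] 0.85
```

carry_out(increments=[{"dx": 0,"dy": 0,"dz": 0,"roll": 0,"claw": -0.4},{"dx": 0,"dy": 0,"dz": 0,"roll": 0,"claw": 0.2},{"dx": 0,"dy": 0,"dz": 0,"roll": 0,"claw": 0.6},{"dx": 0,"dy": 0,"dz": -8,"roll": 0,"claw": 0.6},{"dx": 0,"dy": 0,"dz": -16,"roll": 0,"claw": 0.6},{"dx": 0,"dy": 0,"dz": -24,"roll": 0,"claw": 1},{"dx": 0,"dy": 0,"dz": -28,"roll": 0,"claw": 1},{"dx": 0,"dy": 0,"dz": -28,"roll": 0,"claw": 1},{"dx": 0,"dy": 0,"dz": -20,"roll": 0,"claw": 1},{"dx": 0,"dy": 0,"dz": -10,"roll": 0,"claw": 1},{"dx": 0,"dy": 0,"dz": 0,"roll": 0,"claw": 1},{"dx": 0,"dy": 0,"dz": 0,"roll": 0,"claw": 1}])

```text
time_s: 23.25
position: [0.5848, -0.1331, 0.2277]
ee_rot: [0.608, 0.794, -0.016, -0.013]
wrist_force: [-0.8, -0.4, -0.6]
finger_gap: 0.0854
```

```bash
python3 - <<'E'
from h import *
np.set_printoptions(precision=4,suppress=True)
plan3([.602,-.2415,.22],104.7,5)
w=shot('wrist','w17.png');a=shot('top','t17.png');
for t in ['cap_top','jar']:
    print(t,[(np.round(q['position'],1).tolist(),round(q['conf'],2)) for q in finder.pinpoint(a,t)[:4]])
cv2.imwrite('pics/t17z.png',cv2.resize(a['img'][165:273,330:474,::-1],(800,600),interpolation=cv2.INTER_CUBIC))
plan3([.602,-.2415,.22],104.7,5)
print(env.get_state()['joints'])
E
```

```text
t 23.25 pos [ 0.5848 -0.1331  0.2277] head 105.13 tilt [-0.039  -0.0098] F [-0.8 -0.4 -0.6] T [0.01 0.01 0.01] gap 0.0854
total dx -109.1 dy -11.4 dz 8.1 roll 0.43; per 5: [-21.8  -2.3   1.6] 0.09
cap_top [([436.9, 201.0], 0.59)]
jar [([300.6, 159.7], 0.75), ([427.8, 213.6], 0.42)]
t 23.45 pos [ 0.5843 -0.1329  0.2266] head 105.13 tilt [-0.041 -0.009] F [-0.4 -0.3  0.5] T [0.03 0.01 0.01] gap 0.0852
total dx -109.4 dy -11.0 dz 6.9 roll 0.43; per 5: [-21.9  -2.2   1.4] 0.09
[-0.3565  0.2986  1.4737 -0.0231  1.4046 -0.6164]
```

View pics/w17.png

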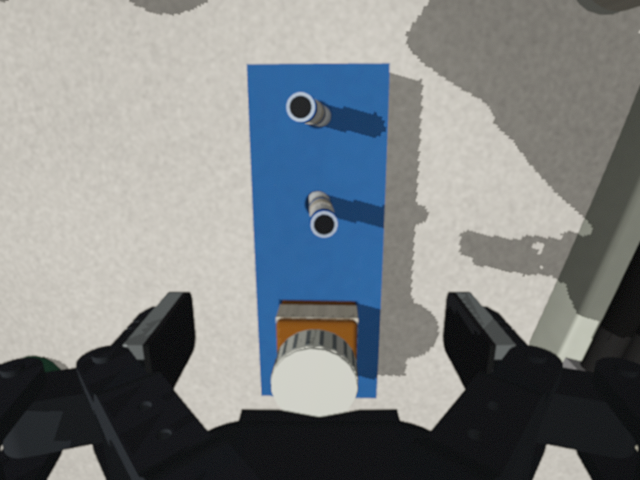

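Both tubes are fully seated: mouths at (301,106) and (323,223), and the cap is at (314,378). The tool has tilted about 2.4°. I'll do a small radial jog to see how the tilt reacts before gripping the cap.

carry_out(increments=[{"dx": -20,"dy": 20,"dz": 0,"roll": 0,"claw": 1},{"dx": -30,"dy": 30,"dz": 0,"roll": 0,"claw": 1},{"dx": -20,"dy": 20,"dz": 0,"roll": 0,"claw": 1},{"dx": -10,"dy": 0,"dz": 0,"roll": 0,"claw": 1},{"dx": 0,"dy": 0,"dz": 0,"roll": 0,"claw": 1}])

```text
time_s: 23.95
position: [0.6711, -0.1918, 0.2154]
ee_rot: [0.607, 0.794, -0.018, -0.02]
wrist_force: [-1.1, 0.6, 0.1]
finger_gap: 0.0852
```

```bash
python3 - <<'E'
from h import *
np.set_printoptions(precision=4,suppress=True)
for i in range(4):
    plan3([.6035,-.2415,.22],104.7,5); print(env.get_state()['joints'])
    shot('wrist')
E
```

```text
t 23.95 pos [ 0.6711 -0.1918  0.2154] head 105.18 tilt [-0.0536 -0.0041] F [-1.1  0.6  0.1] T [-0.02  0.02 -0.02] gap 0.0852
total dx -30.2 dy -78.4 dz -0.7 roll 0.48; per 5: [ -6.  -15.7  -0.1] 0.1
[-0.3917  0.521   1.1907 -0.0244  1.478  -0.654 ]
t 24.0 pos [ 0.6707 -0.191   0.2153] head 105.2 tilt [-0.0541 -0.0034] F [ 0.3  0.9 -0.2] T [-0.01 -0.    0.  ] gap 0.0856
total dx -31.1 dy -78.3 dz -0.9 roll 0.50; per 5: [ -6.2 -15.7  -0.2] 0.1
[-0.3911  0.5202  1.1923 -0.0238  1.4779 -0.6538]
t 24.05 pos [ 0.6705 -0.1903  0.2158] head 105.23 tilt [-0.0539 -0.0032] F [0.4 0.2 0.6] T [ 0.03 -0.03  0.02] gap 0.0854
total dx -31.7 dy -78.2 dz -0.5 roll 0.53; per 5: [ -6.3 -15.6  -0.1] 0.11
[-0.3904  0.5188  1.1932 -0.0236  1.4782 -0.6537]
t 24.1 pos [ 0.6705 -0.19    0.2163] head 105.25 tilt [-0.0532 -0.0035] F [-0.5 -0.4  0. ] T [-0.   -0.02 -0.02] gap 0.0853
total dx -32.0 dy -78.3 dz 0.1 roll 0.55; per 5: [ -6.4 -15.7   0. ] 0.11
[-0.39    0.5179  1.1934 -0.0236  1.4782 -0.6537]
```

carry_out(increments=[{"dx": -10,"dy": -45,"dz": 0,"roll": 0,"claw": 1},{"dx": -10,"dy": -45,"dz": 0,"roll": 0,"claw": 1},{"dx": -10,"dy": -45,"dz": 0,"roll": 0,"claw": 1},{"dx": 0,"dy": 0,"dz": 0,"roll": 0,"claw": 1},{"dx": 0,"dy": 0,"dz": 0,"roll": 0,"claw": 1}])

```text
time_s: 24.65
position: [0.5422, -0.251, 0.2234]
ee_rot: [0.604, 0.796, -0.017, -0.02]
wrist_force: [-0.7, -0.9, -0.4]
finger_gap: 0.0856
```

```bash
python3 - <<'E'
from h import *
np.set_printoptions(precision=4,suppress=True)
for i in range(3):
    plan3([.6035,-.2415,.22],104.7,5); 
    shot('wrist')
E
```

```text
t 24.65 pos [ 0.5422 -0.251   0.2234] head 105.58 tilt [-0.0532 -0.0029] F [-0.7 -0.9 -0.4] T [-0.02 -0.08 -0.03] gap 0.0856
total dx -7.3 dy 61.7 dz 0.1 roll 0.88; per 5: [-1.5 12.3  0. ] 0.18
t 24.7 pos [ 0.5424 -0.251   0.2234] head 105.62 tilt [-0.0539 -0.0033] F [-1.3 -0.2  0.5] T [ 0.05 -0.07 -0.01] gap 0.0851
total dx -7.3 dy 61.5 dz 0.1 roll 0.92; per 5: [-1.5 12.3  0. ] 0.18
t 24.75 pos [ 0.5433 -0.2508  0.2233] head 105.67 tilt [-0.0533 -0.0034] F [0.4 0.3 0.8] T [-0.02  0.04  0.05] gap 0.0856
total dx -7.3 dy 60.6 dz 0.1 roll 0.97; per 5: [-1.5 12.1  0. ] 0.19
```

carry_out(increments=[{"dx": 0,"dy": 0,"dz": -12,"roll": 0,"claw": 1},{"dx": 0,"dy": 0,"dz": -20,"roll": 0,"claw": 1},{"dx": 0,"dy": 0,"dz": -20,"roll": 0,"claw": 1},{"dx": 0,"dy": 0,"dz": -12,"roll": 0,"claw": 1},{"dx": 0,"dy": 0,"dz": -5,"roll": 0,"claw": 1},{"dx": 0,"dy": 0,"dz": 0,"roll": 0,"claw": 1}])

```text
time_s: 25.4
position: [0.5527, -0.2471, 0.2971]
ee_rot: [0.601, 0.799, -0.017, -0.019]
wrist_force: [0.1, -0.2, 0.2]
finger_gap: 0.0851
```

```bash
python3 - <<'E'
from h import *
plan3([.6035,-.2415,.22],104.7,5)
E
```

```text
t 25.4 pos [ 0.5527 -0.2471  0.2971] head 106.15 tilt [-0.0507 -0.004 ] F [ 0.1 -0.2  0.2] T [-0.   -0.01  0.04] gap 0.0851
total dx -9.5 dy 54.1 dz 74.4 roll 1.45; per 5: [-1.9 10.8 14.9] 0.29
```

carry_out(increments=[{"dx": 0,"dy": 0,"dz": 20,"roll": 0,"claw": 1},{"dx": 0,"dy": 0,"dz": 25,"roll": 0,"claw": 1},{"dx": 0,"dy": 0,"dz": 25,"roll": 0,"claw": 1},{"dx": 0,"dy": 0,"dz": 20,"roll": 0,"claw": 1},{"dx": 0,"dy": 0,"dz": 0,"roll": 0,"claw": 1},{"dx": 0,"dy": 0,"dz": 0,"roll": 0,"claw": 1},{"dx": 0,"dy": 0,"dz": 0,"roll": 0,"claw": 1}])

```text
time_s: 26.1
position: [0.548, -0.2462, 0.2022]
ee_rot: [0.6, 0.8, -0.017, -0.021]
wrist_force: [0.0, -0.4, 0.3]
finger_gap: 0.0855
```

```bash
python3 - <<'E'
from h import *
plan3([.6035,-.2415,.22],104.7,5)
shot('wrist')
plan3([.6035,-.2415,.22],104.7,5)
E
```

```text
t 26.1 pos [ 0.548  -0.2462  0.2022] head 106.23 tilt [-0.0534 -0.0022] F [ 0.  -0.4  0.3] T [-0.04 -0.08 -0.  ] gap 0.0855
total dx -10.8 dy 53.6 dz -20.8 roll 1.53; per 5: [-2.2 10.7 -4.2] 0.31
t 26.15 pos [ 0.5483 -0.2464  0.2027] head 106.23 tilt [-0.0523 -0.0028] F [ 0.5 -0.5  0.6] T [ 0.03 -0.04 -0.02] gap 0.0854
total dx -10.5 dy 53.4 dz -20.2 roll 1.53; per 5: [-2.1 10.7 -4. ] 0.31
```

carry_out(increments=[{"dx": 0,"dy": 0,"dz": -10,"roll": 0,"claw": 1},{"dx": 0,"dy": 0,"dz": 0,"roll": 0,"claw": 1},{"dx": 0,"dy": 0,"dz": -10,"roll": 0,"claw": 1},{"dx": 0,"dy": 0,"dz": 0,"roll": 0,"claw": 1},{"dx": 0,"dy": 0,"dz": -10,"roll": 0,"claw": 1},{"dx": 0,"dy": 0,"dz": 0,"roll": 0,"claw": 1}])

```text
time_s: 26.75
position: [0.5526, -0.2477, 0.241]
ee_rot: [0.6, 0.8, -0.016, -0.015]
wrist_force: [-1.1, -0.0, 0.3]
finger_gap: 0.0852
```

```bash
python3 - <<'E'
from h import *
plan3([.6035,-.2415,.22],104.7,5)
print(env.get_state()['joints'])
E
```

```text
t 26.75 pos [ 0.5526 -0.2477  0.241 ] head 106.24 tilt [-0.0436 -0.0081] F [-1.1 -0.   0.3] T [ 0.03 -0.03 -0.01] gap 0.0852
total dx -8.3 dy 51.5 dz 18.7 roll 1.54; per 5: [-1.7 10.3  3.7] 0.31
[-0.54948749  0.29936738  1.44255761 -0.03002849  1.43271536 -0.82846393]
```

carry_out(increments=[{"dx": 0,"dy": -10,"dz": 0,"roll": 0,"claw": 1},{"dx": 0,"dy": 0,"dz": 0,"roll": 0,"claw": 1},{"dx": 0,"dy": -10,"dz": 0,"roll": 0,"claw": 1},{"dx": 0,"dy": 0,"dz": 0,"roll": 0,"claw": 1}])

```text
time_s: 27.15
position: [0.5311, -0.2536, 0.2414]
ee_rot: [0.6, 0.8, -0.017, -0.016]
wrist_force: [0.5, 0.4, 0.6]
finger_gap: 0.0854
```

```bash
python3 - <<'E'
from h import *
plan3([.6035,-.2415,.22],104.7,5)
print(env.get_state()['joints'])
E
```

```text
t 27.15 pos [ 0.5311 -0.2536  0.2414] head 106.25 tilt [-0.0453 -0.0076] F [0.5 0.4 0.6] T [ 0.05 -0.03 -0.01] gap 0.0854
total dx -8.8 dy 73.8 dz 18.0 roll 1.55; per 5: [-1.8 14.8  3.6] 0.31
[-0.57653322  0.26423624  1.48616568 -0.031414    1.4250676  -0.85515144]
```

carry_out(increments=[{"dx": 0,"dy": 0,"dz": -10,"roll": 0,"claw": 1},{"dx": 0,"dy": 0,"dz": 0,"roll": 0,"claw": 1},{"dx": 0,"dy": 0,"dz": -10,"roll": 0,"claw": 1},{"dx": 0,"dy": 0,"dz": 0,"roll": 0,"claw": 1},{"dx": 0,"dy": 0,"dz": -10,"roll": 0,"claw": 1},{"dx": 0,"dy": 0,"dz": 0,"roll": 0,"claw": 1},{"dx": 0,"dy": 0,"dz": -10,"roll": 0,"claw": 1},{"dx": 0,"dy": 0,"dz": 0,"roll": 0,"claw": 1},{"dx": 0,"dy": 0,"dz": -10,"roll": 0,"claw": 1},{"dx": 0,"dy": 0,"dz": 0,"roll": 0,"claw": 1},{"dx": 0,"dy": 0,"dz": -10,"roll": 0,"claw": 1},{"dx": 0,"dy": 0,"dz": 0,"roll": 0,"claw": 1}])

```text
time_s: 28.35
position: [0.5344, -0.2532, 0.3072]
ee_rot: [0.6, 0.8, -0.016, -0.015]
wrist_force: [0.3, -0.2, -0.6]
finger_gap: 0.0853
```

```bash
python3 - <<'E'
from h import *
plan3([.6035,-.2415,.22],104.7,5)
E
```

```text
t 28.35 pos [ 0.5344 -0.2532  0.3072] head 106.24 tilt [-0.0439 -0.008 ] F [ 0.3 -0.2 -0.6] T [ 0.02 -0.05 -0.02] gap 0.0853
total dx -8.5 dy 73.4 dz 84.0 roll 1.54; per 5: [-1.7 14.7 16.8] 0.31
```

carry_out(increments=[{"dx": 0,"dy": 0,"dz": 20,"roll": 0,"claw": 1},{"dx": 0,"dy": 0,"dz": 30,"roll": 0,"claw": 1},{"dx": 0,"dy": 0,"dz": 30,"roll": 0,"claw": 1},{"dx": 0,"dy": 0,"dz": 0,"roll": 0,"claw": 1},{"dx": 0,"dy": 0,"dz": -10,"roll": 0,"claw": 1},{"dx": 0,"dy": 0,"dz": -10,"roll": 0,"claw": 1},{"dx": 0,"dy": 0,"dz": -10,"roll": 0,"claw": 1},{"dx": 0,"dy": 0,"dz": 0,"roll": 0,"claw": 1}])

```text
time_s: 29.15
position: [0.5356, -0.2556, 0.2658]
ee_rot: [0.6, 0.8, -0.016, -0.009]
wrist_force: [0.1, 0.4, -0.1]
finger_gap: 0.0855
```

```bash
python3 - <<'E'
from h import *
plan3([.6035,-.2415,.22],104.7,5)
E
```

```text
t 29.15 pos [ 0.5356 -0.2556  0.2658] head 106.25 tilt [-0.033 -0.015] F [ 0.1  0.4 -0.1] T [ 0.   -0.05 -0.04] gap 0.0855
total dx -5.2 dy 70.7 dz 43.3 roll 1.55; per 5: [-1.  14.1  8.7] 0.31
```

carry_out(increments=[{"dx": 0,"dy": 0,"dz": 20,"roll": 0,"claw": 1},{"dx": 0,"dy": 0,"dz": 30,"roll": 8,"claw": 1},{"dx": 0,"dy": 0,"dz": 30,"roll": 8,"claw": 1},{"dx": 0,"dy": 0,"dz": 0,"roll": 8,"claw": 1},{"dx": 0,"dy": 0,"dz": -10,"roll": 8,"claw": 1},{"dx": 0,"dy": 0,"dz": -15,"roll": 8,"claw": 1},{"dx": 0,"dy": 0,"dz": -15,"roll": 8,"claw": 1},{"dx": 0,"dy": 0,"dz": -8,"roll": 6,"claw": 1},{"dx": 0,"dy": 0,"dz": 0,"roll": 0,"claw": 1}])

```text
time_s: 30.05
position: [0.5406, -0.2596, 0.2472]
ee_rot: [0.906, 0.423, -0.012, 0.01]
wrist_force: [-0.1, -0.3, -0.2]
finger_gap: 0.0852
```

```bash
python3 - <<'E'
from h import *
plan3([.6035,-.2415,.22],50,5)
E
```

```text
t 30.05 pos [ 0.5406 -0.2596  0.2472] head 50.05 tilt [-0.0126 -0.0283] F [-0.1 -0.3 -0.2] T [0.01 0.01 0.04] gap 0.0852
total dx 55.1 dy 36.3 dz 25.9 roll 0.05; per 5: [11.   7.3  5.2] 0.01
```

carry_out(increments=[{"dx": 4,"dy": 3,"dz": 2,"roll": 0,"claw": 1},{"dx": 7,"dy": 5,"dz": 4,"roll": 0,"claw": 1},{"dx": 9,"dy": 6,"dz": 5,"roll": 0,"claw": 1},{"dx": 9,"dy": 6,"dz": 5,"roll": 0,"claw": 1},{"dx": 8,"dy": 5,"dz": 5,"roll": 0,"claw": 1},{"dx": 7,"dy": 5,"dz": 5,"roll": 0,"claw": 1},{"dx": 5,"dy": 3,"dz": 4,"roll": 0,"claw": 1},{"dx": 3,"dy": 2,"dz": 2,"roll": 0,"claw": 1},{"dx": 0,"dy": 0,"dz": 0,"roll": 0,"claw": 1}])

```text
time_s: 30.95
position: [0.6058, -0.24, 0.2079]
ee_rot: [0.904, 0.427, -0.013, 0.009]
wrist_force: [-0.3, 0.5, 0.7]
finger_gap: 0.0851
```

```bash
python3 - <<'E'
from h import *
np.set_printoptions(precision=4,suppress=True)
plan3([.6036,-.241,.17],50,5)
w=shot('wrist','w18.png')
print([np.round(proj(w,X),1) for X in [(.6036,-.241,.114)]])
for t in ['cap_top','cap']:
    print(t,[(np.round(q['position'],1).tolist(),round(q['conf'],2)) for q in finder.pinpoint(w,t)[:4]])
E
```

```text
t 30.95 pos [ 0.6058 -0.24    0.2079] head 50.52 tilt [-0.0158 -0.0262] F [-0.3  0.5  0.7] T [0.06 0.02 0.01] gap 0.0851
total dx -1.0 dy -1.2 dz 37.9 roll 0.52; per 5: [-0.2 -0.2  7.6] 0.1
[array([315.6, 238. ])]
cap_top [([316.1, 235.9], 0.67), ([234.9, 137.9], 0.46)]
cap [([312.5, 223.0], 0.72)]
```

View pics/w18.png

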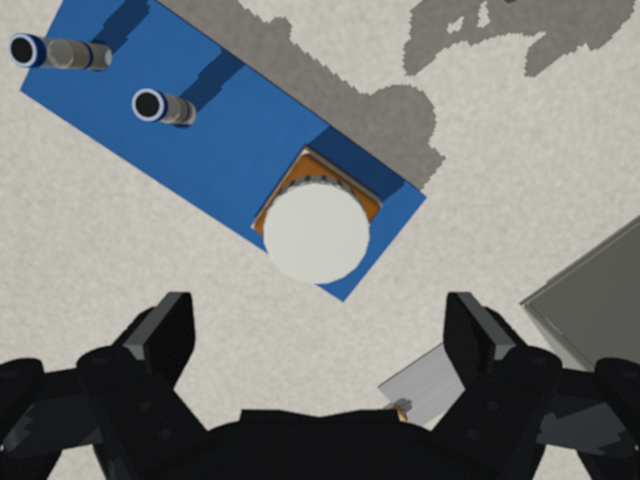

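```bash
python3 - <<'E'
from h import *
np.set_printoptions(precision=4,suppress=True)
w=shot('wrist')
c=onz(w,(316.5,231),.114);print(c)
plan3([c[0],c[1],.13],50,5)
plan3([.6037,-.240,.13],50,5)
E
```

```text
[ 0.6061 -0.2391  0.114 ]
t 31.15 pos [ 0.6055 -0.2407  0.2091] head 50.46 tilt [-0.0144 -0.0272] F [0.2 0.1 0.3] T [-0.02 -0.01  0.07] gap 0.0853
total dx 4.0 dy -1.0 dz 79.0 roll 0.46; per 5: [ 0.8 -0.2 15.8] 0.09
t 31.15 pos [ 0.6055 -0.2407  0.2091] head 50.46 tilt [-0.0144 -0.0272] F [0.2 0.1 0.3] T [-0.02 -0.01  0.07] gap 0.0853
total dx 1.8 dy -2.3 dz 79.1 roll 0.46; per 5: [ 0.4 -0.5 15.8] 0.09
```

carry_out(increments=[{"dx": 1,"dy": 0,"dz": 6,"roll": 0,"claw": 1},{"dx": 1,"dy": -1,"dz": 12,"roll": 0,"claw": 1},{"dx": 1,"dy": 0,"dz": 15,"roll": 0,"claw": 1},{"dx": 0,"dy": 0,"dz": 15,"roll": 0,"claw": 1},{"dx": 0,"dy": 0,"dz": 12,"roll": 0,"claw": 1},{"dx": 0,"dy": 0,"dz": 8,"roll": 0,"claw": 1},{"dx": 0,"dy": 0,"dz": 4,"roll": 0,"claw": 1},{"dx": 0,"dy": 0,"dz": 0,"roll": 0,"claw": 1}])

```text
time_s: 31.95
position: [0.6036, -0.2397, 0.1293]
ee_rot: [0.905, 0.426, -0.013, 0.008]
wrist_force: [-0.1, 0.5, -0.4]
finger_gap: 0.0854
```

```bash
python3 - <<'E'
from h import *
np.set_printoptions(precision=4,suppress=True)
w=shot('wrist','w19.png')
print([np.round(proj(w,X),1) for X in [(.605,-.24,.114)]])
plan3([.605,-.240,.104],50,5)
E
```

```text
[array([321.1, 297.3])]
t 32.0 pos [ 0.6038 -0.2398  0.1297] head 50.39 tilt [-0.0166 -0.0261] F [-0.1  0.4 -0.5] T [-0.06  0.06 -0.  ] gap 0.0849
total dx 1.4 dy 1.0 dz 25.7 roll 0.39; per 5: [0.3 0.2 5.1] 0.08
```

View pics/w19.png

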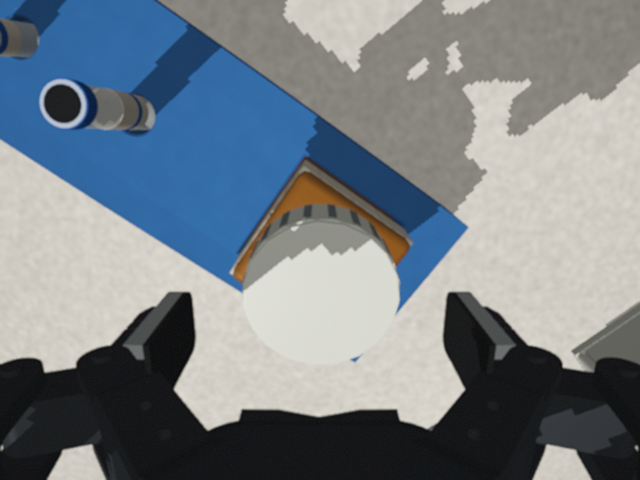

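```bash
python3 - <<'E'
from h import *
np.set_printoptions(precision=4,suppress=True)
w=shot('wrist')
c=onz(w,(321.5,290),.114);print(c)
plan3([c[0],c[1],.104],50,5)
print(ray(w,(320,240))[0]-env.get_state()['position'])
E
```

```text
[ 0.607  -0.2381  0.114 ]
t 32.05 pos [ 0.6042 -0.24    0.1305] head 50.39 tilt [-0.0155 -0.0268] F [ 0.1 -0.2 -0.2] T [ 0.06 -0.07 -0.02] gap 0.0857
total dx 4.1 dy 0.8 dz 26.4 roll 0.39; per 5: [0.8 0.2 5.3] 0.08
[0.0435 0.0534 0.1231]
```

carry_out(increments=[{"dx": 1,"dy": 0,"dz": 4,"roll": 0,"claw": 1},{"dx": 1,"dy": 0,"dz": 6,"roll": 0,"claw": 1},{"dx": 1,"dy": 0,"dz": 7,"roll": 0,"claw": 1},{"dx": 0,"dy": 0,"dz": 5,"roll": 0,"claw": 1},{"dx": 0,"dy": 0,"dz": 3,"roll": 0,"claw": 1},{"dx": 0,"dy": 0,"dz": 0,"roll": 0,"claw": 1}])

```text
time_s: 32.65
position: [0.6076, -0.2389, 0.1057]
ee_rot: [0.905, 0.426, -0.011, 0.011]
wrist_force: [-0.0, -0.2, 0.1]
finger_gap: 0.0854
```

```bash
python3 - <<'E'
from h import *
np.set_printoptions(precision=4,suppress=True)
w=shot('wrist','w20.png')
plan3([.606,-.239,.104],50,5)
E
```

```text
t 32.7 pos [ 0.6077 -0.239   0.106 ] head 50.39 tilt [-0.0109 -0.0292] F [0.4 0.  0.4] T [-0.01 -0.04 -0.05] gap 0.0853
total dx -1.1 dy -1.3 dz 2.0 roll 0.39; per 5: [-0.2 -0.3  0.4] 0.08
```

View pics/w20.png

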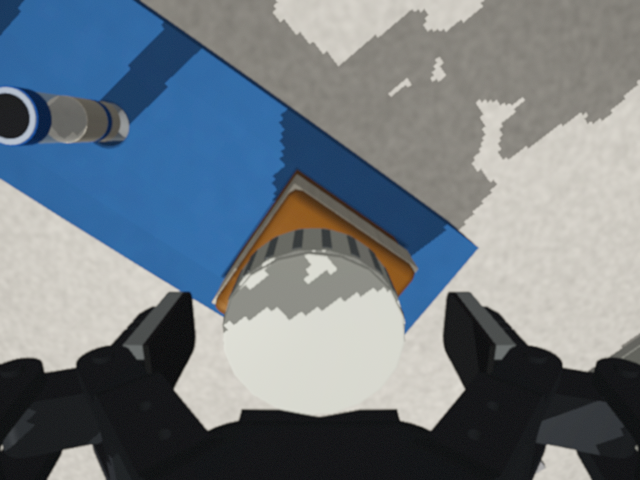

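```bash
python3 - <<'E'
from h import *
np.set_printoptions(precision=4,suppress=True)
w=shot('wrist')
c=onz(w,(314.5,330),.114);s=env.get_state();h,R=head(s);print(c,1e3*R.T@(c-s['position']),s['position'])
E
```

```text
[ 0.6074 -0.2377  0.114 ] [ 0.5337 -1.2498 -7.6543] [ 0.6079 -0.2391  0.1064]
```

carry_out(increments=[{"dx": 0,"dy": -1,"dz": 2,"roll": 0,"claw": 1},{"dx": 0,"dy": 0,"dz": 0,"roll": 0,"claw": 0.5},{"dx": 0,"dy": 0,"dz": 0,"roll": 0,"claw": 0.2},{"dx": 0,"dy": 0,"dz": 0,"roll": 0,"claw": -0.2},{"dx": 0,"dy": 0,"dz": 0,"roll": 0,"claw": -1},{"dx": 0,"dy": 0,"dz": 0,"roll": 0,"claw": -1}])

```text
time_s: 33.35
position: [0.6069, -0.2381, 0.1053]
ee_rot: [0.905, 0.426, -0.011, 0.011]
wrist_force: [-0.1, 0.0, 0.8]
finger_gap: 0.0564
```

```bash
python3 - <<'E'
from h import *
np.set_printoptions(precision=4,suppress=True)
w=shot('wrist','w21.png')
plan3([.606,-.239,.104],50,5)
E
```

```text
t 33.4 pos [ 0.6069 -0.2381  0.1053] head 50.39 tilt [-0.0105 -0.029 ] F [-1.7  0.7  0.4] T [0.03 0.04 0.02] gap 0.0568
total dx -1.2 dy -0.1 dz 1.3 roll 0.39; per 5: [-0.2 -0.   0.3] 0.08
```

View pics/w21.png

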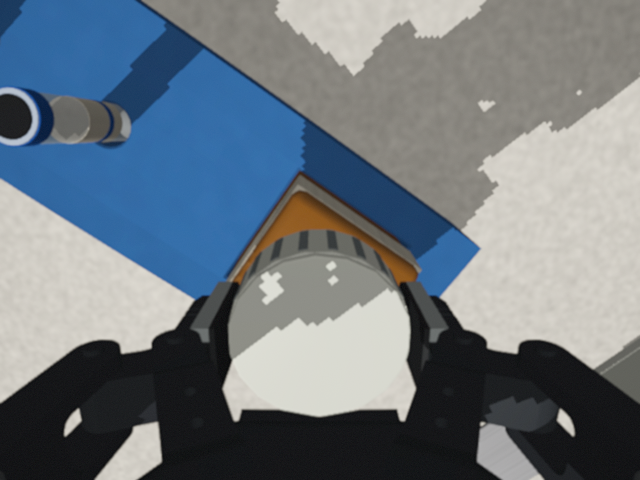

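carry_out(increments=[{"dx": 0,"dy": 0,"dz": 0,"roll": -4,"claw": -1},{"dx": 0,"dy": 0,"dz": 0,"roll": -5,"claw": -1},{"dx": 0,"dy": 0,"dz": 0,"roll": -5,"claw": -1},{"dx": 0,"dy": 0,"dz": 0,"roll": -5,"claw": -1}])

```text
time_s: 33.8
position: [0.6073, -0.2388, 0.1054]
ee_rot: [0.819, 0.573, -0.012, 0.01]
wrist_force: [-0.5, 0.7, 0.3]
finger_gap: 0.0567
```

```bash
python3 - <<'E'
from h import *
plan3([.606,-.239,.104],50,5)
E
```

```text
t 33.8 pos [ 0.6073 -0.2388  0.1054] head 69.99 tilt [-0.009  -0.0301] F [-0.5  0.7  0.3] T [ 0.06 -0.12 -0.14] gap 0.0567
total dx -0.6 dy -1.2 dz 1.4 roll 19.99; per 5: [-0.1 -0.2  0.3] 4.0
```

carry_out(increments=[{"dx": 0,"dy": 0,"dz": 0,"roll": -5,"claw": -1},{"dx": 0,"dy": 0,"dz": 0,"roll": -5,"claw": -1},{"dx": 0,"dy": 0,"dz": 0,"roll": -5,"claw": -1}])

```text
time_s: 34.1
position: [0.6078, -0.2381, 0.1055]
ee_rot: [0.734, 0.679, -0.012, 0.008]
wrist_force: [-1.5, 1.8, 2.0]
finger_gap: 0.0567
```

```bash
python3 - <<'E'
from h import *
w=shot('wrist','w22.png')
plan3([.606,-.239,.104],50,5)
E
```

```text
t 34.15 pos [ 0.6079 -0.2383  0.1056] head 85.66 tilt [-0.0073 -0.0284] F [-0.8  2.   1.8] T [ 0.24 -0.04  0.01] gap 0.0566
total dx -0.8 dy -1.8 dz 1.6 roll 35.66; per 5: [-0.2 -0.4  0.3] 7.13
```

View pics/w22.png

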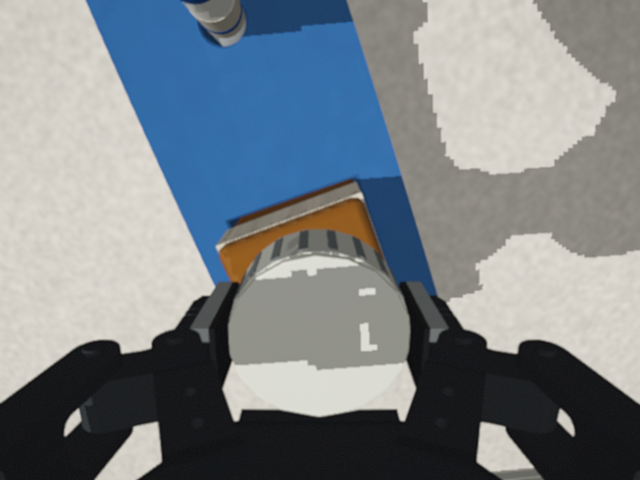

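carry_out(increments=[{"dx": 0,"dy": 0,"dz": 0,"roll": -4,"claw": -1},{"dx": 0,"dy": 0,"dz": 0,"roll": -4,"claw": -1},{"dx": 0,"dy": 0,"dz": 0,"roll": -4,"claw": -1}])

```text
time_s: 34.45
position: [0.6076, -0.2379, 0.1064]
ee_rot: [0.657, 0.753, -0.013, 0.006]
wrist_force: [-3.3, 0.5, 4.1]
finger_gap: 0.0565
```

```bash
python3 - <<'E'
from h import *
plan3([.606,-.239,.104],50,5)
E
```

```text
t 34.45 pos [ 0.6076 -0.2379  0.1064] head 97.8 tilt [-0.0082 -0.0278] F [-3.3  0.5  4.1] T [ 0.11  0.39 -0.1 ] gap 0.0565
total dx -0.8 dy -1.7 dz 2.5 roll 47.80; per 5: [-0.2 -0.3  0.5] 9.56
```

carry_out(increments=[{"dx": 0,"dy": 0,"dz": 0,"roll": -5,"claw": -1},{"dx": 0,"dy": 0,"dz": 0,"roll": -4,"claw": -1},{"dx": 0,"dy": 0,"dz": 0,"roll": 0,"claw": -1}])

```text
time_s: 34.75
position: [0.6074, -0.2382, 0.108]
ee_rot: [0.596, 0.803, -0.014, 0.005]
wrist_force: [-1.3, 1.0, 1.0]
finger_gap: 0.0568
```

```bash
python3 - <<'E'
from h import *
w=shot('wrist','w23.png')
plan3([.606,-.239,.104],50,5)
E
```

```text
t 34.8 pos [ 0.6074 -0.2382  0.108 ] head 106.84 tilt [-0.0087 -0.0282] F [-2.   1.3  1.6] T [ 0.22  0.22 -0.06] gap 0.0564
total dx -0.3 dy -1.5 dz 4.0 roll 56.84; per 5: [-0.1 -0.3  0.8] 11.37
```

View pics/w23.png

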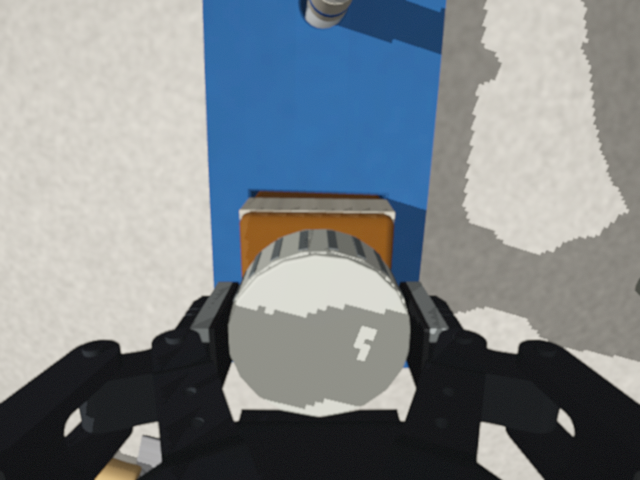

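carry_out(increments=[{"dx": 0,"dy": 0,"dz": -3,"roll": 0,"claw": -1},{"dx": 0,"dy": 0,"dz": -4,"roll": 0,"claw": -1},{"dx": 0,"dy": 0,"dz": -4,"roll": 0,"claw": -1},{"dx": 0,"dy": 0,"dz": 0,"roll": 0,"claw": -1}])

```text
time_s: 35.2
position: [0.6068, -0.2382, 0.1184]
ee_rot: [0.598, 0.802, -0.015, 0.004]
wrist_force: [-1.4, 0.6, 0.5]
finger_gap: 0.0566
```

```bash
python3 - <<'E'
from h import *
w=shot('wrist','w24.png');b=shot('scene')
cv2.imwrite('pics/s24.png',cv2.resize(b['img'][160:300,150:330,::-1],(771,600),interpolation=cv2.INTER_CUBIC))
plan3([.6074,-.2382,.1513],106.8,4)
E
```

```text
t 35.3 pos [ 0.6066 -0.2382  0.118 ] head 106.6 tilt [-0.0109 -0.0285] F [-0.3 -1.3  0.3] T [-0.05  0.17 -0.02] gap 0.0563
total dx -1.0 dy 0.1 dz -33.3 roll -0.20; per 4: [-0.3  0.  -8.3] -0.05
```

View pics/w24.png

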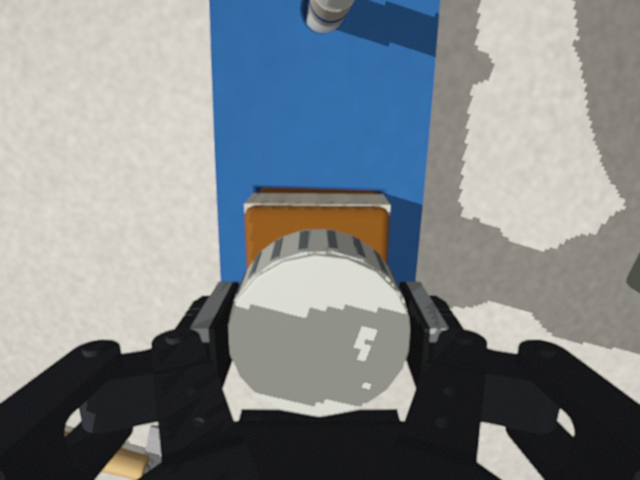

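View pics/s24.png

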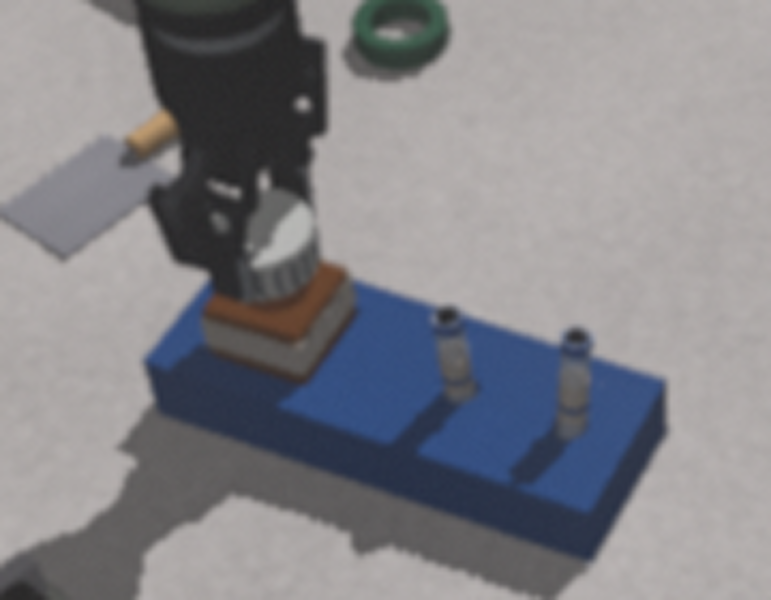

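The cap rises freely with no jar weight on the wrist, and both views show the jar still in its nest. I'll finish the lift.

carry_out(increments=[{"dx": 0,"dy": 0,"dz": -4,"roll": 0,"claw": -1},{"dx": 0,"dy": 0,"dz": -6,"roll": 0,"claw": -1},{"dx": -1,"dy": 0,"dz": -7,"roll": 0,"claw": -1},{"dx": 0,"dy": 0,"dz": -6,"roll": 0,"claw": -1},{"dx": 0,"dy": 0,"dz": -4,"roll": 0,"claw": -1},{"dx": 0,"dy": 0,"dz": -1,"roll": 0,"claw": -1},{"dx": 0,"dy": 0,"dz": 0,"roll": 0,"claw": -1}])

```text
time_s: 36.0
position: [0.6089, -0.2389, 0.1499]
ee_rot: [0.598, 0.802, -0.014, 0.006]
wrist_force: [-0.5, 0.5, -0.6]
finger_gap: 0.0567
```

```bash
python3 - <<'E'
from h import *
plan3([.6074,-.2382,.1513],106.8,1)
w=shot('wrist','w25.png');b=shot('scene');a=shot('top','t25.png')
cv2.imwrite('pics/s25.png',cv2.resize(b['img'][160:300,150:330,::-1],(771,600),interpolation=cv2.INTER_CUBIC))
plan3([.6074,-.2382,.1513],106.8,1)
for t in ['mouth','cap','jar']:
    print(t,[(np.round(q['position'],1).tolist(),round(q['conf'],2)) for q in finder.pinpoint(b,t)[:3]])
plan3([.6074,-.2382,.1513],106.8,1)
E
```

```text
t 36.0 pos [ 0.6089 -0.2389  0.1499] head 106.58 tilt [-0.0064 -0.0301] F [-0.5  0.5 -0.6] T [0.05 0.05 0.  ] gap 0.0567
total dx 1.0 dy -1.3 dz -1.4 roll -0.22; per 1: [ 1.  -1.3 -1.4] -0.22
t 36.15 pos [ 0.6085 -0.2387  0.1492] head 106.58 tilt [-0.0075 -0.0295] F [0.7 0.2 0.6] T [-0.01 -0.01  0.01] gap 0.0565
total dx 0.8 dy -1.0 dz -2.1 roll -0.22; per 1: [ 0.8 -1.  -2.1] -0.22
mouth [([213.3, 218.1], 0.58), ([407.3, 441.0], 0.21)]
cap [([205.6, 211.3], 0.93)]
jar [([218.5, 243.6], 0.73), ([528.2, 325.7], 0.64), ([245.4, 169.4], 0.49)]
t 36.3 pos [ 0.6084 -0.2387  0.1489] head 106.58 tilt [-0.0078 -0.0294] F [ 0.3 -0.3  0.2] T [ 0.01 -0.01  0.  ] gap 0.0568
total dx 0.7 dy -0.9 dz -2.4 roll -0.22; per 1: [ 0.7 -0.9 -2.4] -0.22
```

View pics/w25.png

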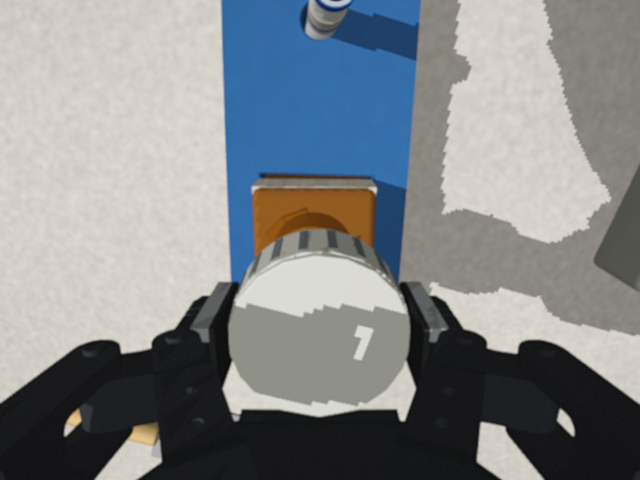

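View pics/s25.png

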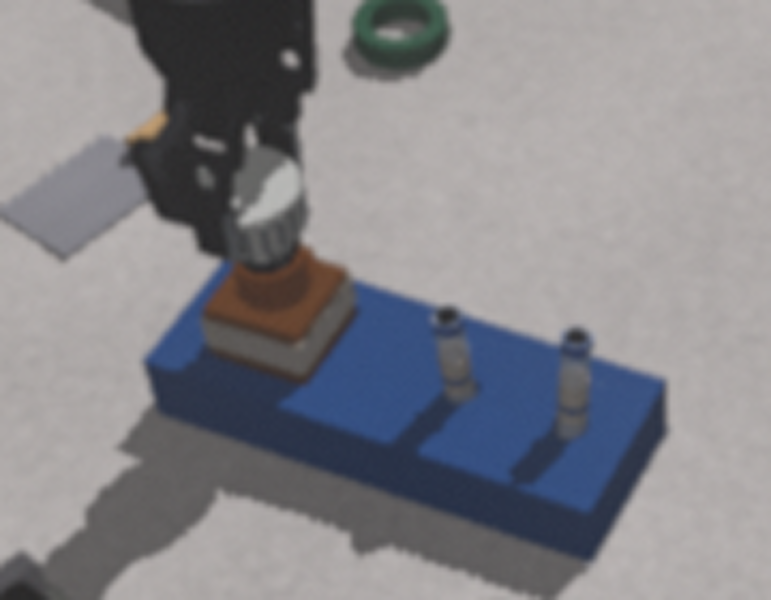

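carry_out(increments=[{"dx": 0,"dy": -1,"dz": -2,"roll": 0,"claw": -1},{"dx": 0,"dy": 0,"dz": 0,"roll": 0,"claw": -1},{"dx": 0,"dy": 0,"dz": 0,"roll": 0,"claw": -1}])

```text
time_s: 36.6
position: [0.607, -0.2388, 0.1504]
ee_rot: [0.598, 0.802, -0.014, 0.005]
wrist_force: [1.2, -0.5, -0.6]
finger_gap: 0.0565
```

```bash
python3 - <<'E'
from h import *
b=shot('scene')
plan3([.6074,-.2382,.1513],106.8,1)
s=env.get_state();p=s['position']
S=6;x0,y0=175,170
im=cv2.resize(b['img'][y0:y0+90,x0:x0+120,::-1],None,fx=S,fy=S,interpolation=cv2.INTER_CUBIC)
def circ(c,r,col,n=(0,0)):
    P=[]
    for a in np.linspace(0,2*np.pi,60):
        d=np.array([r*np.cos(a),r*np.sin(a),0]);d[2]=-(n[0]*d[0]+n[1]*d[1])
        P.append((proj(b,np.array(c)+d)-(x0,y0)+.5)*S)
    cv2.polylines(im,[np.int32(P)],True,col,1)
cx,cy=p[0]-.001,p[1]+.000
u=p[2]-.0173
circ((cx,cy,u),.029,(0,255,0));circ((cx,cy,u+.026),.029,(0,255,0))
circ((cx,cy,.114),.0195,(0,255,255))
cv2.imwrite('pics/s26.png',im)
E
```

```text
t 36.65 pos [ 0.6071 -0.2388  0.1505] head 106.58 tilt [-0.0089 -0.0288] F [ 0.  -0.3 -0.4] T [-0.02 -0.04 -0.06] gap 0.0567
total dx 0.5 dy 0.5 dz -0.8 roll -0.22; per 1: [ 0.5  0.5 -0.8] -0.22
```

View pics/s26.png

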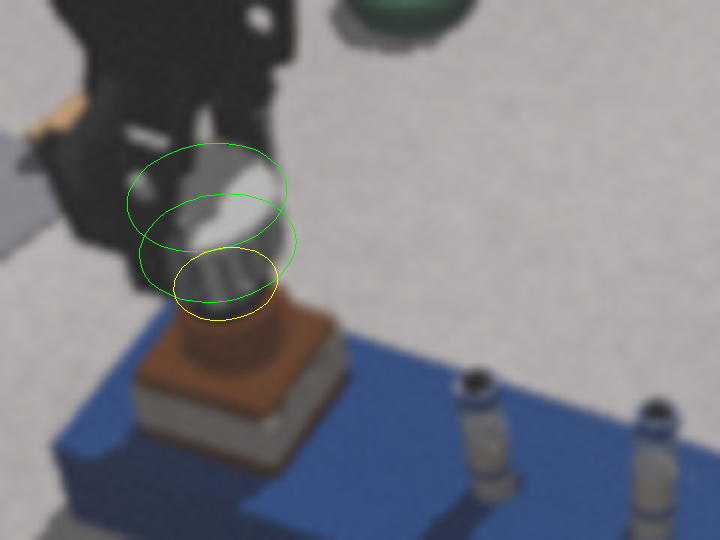

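```bash
python3 - <<'E'
from h import *
b=shot('scene','s27.png')
plan3([.6074,-.2382,.1513],106.8,1)
E
```

```text
t 36.7 pos [ 0.6071 -0.2388  0.1505] head 106.58 tilt [-0.0088 -0.0289] F [-0.   0.2 -0.1] T [0.05 0.02 0.01] gap 0.0565
total dx 0.5 dy 0.4 dz -0.8 roll -0.22; per 1: [ 0.5  0.4 -0.8] -0.22
```

View pics/s27.png

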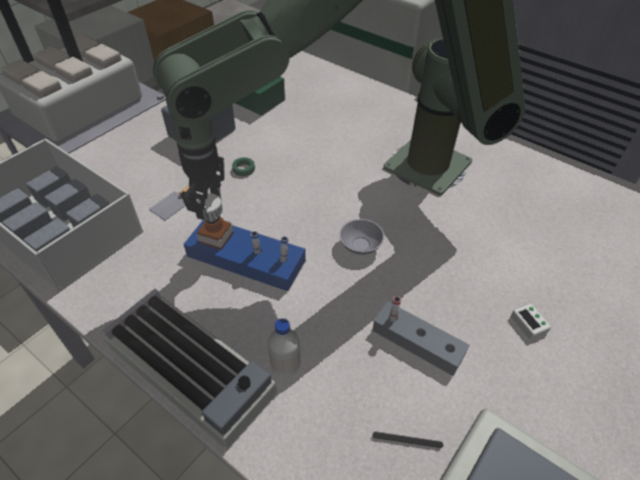

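The red tube (396,306) is still in the rack. Both blue tubes are in the block (256,242 and 284,249), the cap is held above the jar, and nothing else has moved. Handing in.

```bash
python3 -c "
from h import *
print(env.job_done())"
```

```text
the job is handed in; nothing more can be done
None
```

I handed the job in at about 37 s of the 67 s allowed. Both blue-collared tubes are in the block, and the cap is off and held above the open jar.

- **Tubes:** each was lowered until it met the bore floor, with 7 N of contact force on the first and 13 N on the second. The last picture shows both standing in the block.
- **Cap:** I turned it about 56° counter-clockwise. It rose about 3 mm as the seal pushed it free, then lifted with no jar weight on the wrist. The jar stayed in its nest.
- **Final hold:** the gap between cap underside and mouth works out at about 19 mm, with the cap within about 1 mm sideways of where it came free. The overlay on the scene picture agrees within the camera calibration.
- **Bystanders:** the red tube is still in the rack, and nothing else looked moved in the last scene picture.

**Not fully checked:**
- **Tilt:** the tool was tilted about 1.7° at the end. It drifted during the fast moves and I only partly corrected it. I could not measure the cap's own tilt; I put it at under about 1.6°.
- **Jar position:** the camera estimates of where the jar stands differed from each other by 2 to 4 mm. I centred the grip using the wrist camera.

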